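# Scrape the descaling plate under the laundry lamp

### The job

First switch on the counter lamp by pulling its knob right out until it snaps into its detent, then move everything that stands on the steel plate over to the rubber mat and leave it there. With the lamp still on, use the scraper block and not your fingers to push every limescale chip off the plate into the catch tray at its open end. Last, put the scraper back upright in the middle of its cork rest, then push the lamp knob fully home; leave the other things on the counter where they are.

Things in the scene. Friction and masses are not known exactly. Their poses are not given: they have to be found in the camera images.
- knob (a joint): travel of the lamp's push-pull knob along its own axis, in m: 0 = pushed fully home (lamp off), 0.018 = pulled out to its detent (lamp on). It snaps: a spring catch holds it at either end, and it takes about 9 N to get it over the middle (0.009), after which it runs on to the other end by itself
- knob_cap (a point): middle of the black knob's round cap (34 mm across, 24 mm thick, 12 mm stem); moves with it. z axis = the knob's axis, out of the box (leaning 20 degrees from vertical to the box's front); y axis level. The cap's top face is 11 mm above this point along z, its under face 13 mm below; knob home, the point is 29 mm off the box's sloping face and 24 mm off the steel collar
- switchbox: white switch box of the counter lamp, fixed, 90 x 100 mm in plan, sloping top 35 to 65 mm high; origin at the centre of its underside, front = its -x
- plate (a point): centre of the top face of the fixed steel descaling plate, 35 mm above the counter. The z axis is up; the plate spans x from -102 to +102 mm between grey side lips and y from -100 mm (open edge, where the catch tray adjoins) to +138 mm (back lip). The lips stand 10 mm above the plate
- tray (a point): centre of the floor of the grey catch tray at the plate's open end, 31 mm below the plate's top; same axes as plate, 146 mm from it along -y. Inside 204 mm (x) by 92 mm (y); its outer walls rise 10 mm above the level of the plate
- mat: black rubber mat, fixed, 290 mm (x) by 150 mm (y), 4 mm thick; origin at the centre of its underside
- rest: cork rest of the scraper, fixed, 70 mm (x) by 115 mm (y), 6 mm thick; origin at the centre of its underside
- scraper: wooden scraper block: base 36 mm (x) by 84 mm (y) by 24 mm high, with a grip fin on top 20 mm thick (x) by 50 mm long (y), whose top is 65 mm above the underside; 0.16 kg; origin at the centre of its underside, z up. At the start it stands upright on the cork rest
- jar: squat white ceramic jar with a steel lid, 60 mm across, 44 mm tall; origin at the centre of its underside, z up. May be absent. Like the tin and the brush it starts on the steel plate
- tin: square aluminium tin, 54 x 54 mm, 44 mm tall; origin at the centre of its underside, z up. May be absent
- brush: scrubbing brush standing on its bristle block: wooden back 48 mm (x) by 66 mm (y), 44 mm tall; origin at the centre of its underside, z up. May be absent
- chip0: off-white limescale chip, 24 x 17 x 10 mm high, 12 g, origin at the centre of its underside; starts on the steel plate. May be absent (4 to 6 are there)
- chip1: off-white limescale chip, 20 x 18 x 11 mm high, 12 g, origin at the centre of its underside; starts on the steel plate. May be absent (4 to 6 are there)
- chip2: off-white limescale chip, 22 x 15 x 9 mm high, 12 g, origin at the centre of its underside; starts on the steel plate. May be absent (4 to 6 are there)
- chip3: off-white limescale chip, 18 x 18 x 10 mm high, 12 g, origin at the centre of its underside; starts on the steel plate. May be absent (4 to 6 are there)
- chip4: off-white limescale chip, 25 x 16 x 11 mm high, 12 g, origin at the centre of its underside; starts on the steel plate. May be absent (4 to 6 are there)
- chip5: off-white limescale chip, 21 x 19 x 9 mm high, 12 g, origin at the centre of its underside; starts on the steel plate. May be absent (4 to 6 are there)
- detergent: white plastic detergent bottle, 72 mm across, 150 mm tall; origin at the centre of its underside; a bystander, leave it alone
- cup: white ceramic cup, 72 mm across, 75 mm tall; origin at the centre of its underside; a bystander, leave it alone
- tub: clear plastic tub with a steel lid, 80 mm across, 75 mm tall; origin at the centre of its underside; a bystander, leave it alone
- carton: brown cardboard carton, 70 x 110 x 60 mm high; origin at the centre of its underside; a bystander, leave it alone
There are look-alikes about, which are no part of the job. What is shaped like the jar but orange, pink or turquoise is not meant.

How it is judged:
On the way, in this order (a step that is already met when the one before it is completed fails the run):
1. the lamp knob is pulled out to its detent (value of joint knob above 0.014 m), for 0.2 s.
2. everything that stood on the plate lies on the mat, lamp on (x of jar in the frame of mat between -0.145 and 0.145 m and y of jar in the frame of mat between -0.075 and 0.075 m and z of each of jar, tin, brush in the frame of mat below 0.05 m and x of tin in the frame of mat between -0.145 and 0.145 m and y of tin in the frame of mat between -0.075 and 0.075 m and x of brush in the frame of mat between -0.145 and 0.145 m and y of brush in the frame of mat between -0.075 and 0.075 m and value of joint knob above 0.014 m), for 0.2 s.
3. all chips are in the catch tray, lamp on (x of chip0 in the frame of tray between -0.104 and 0.104 m and y of chip0 in the frame of tray between -0.05 and 0.05 m and z of each of chip0, chip1, chip2, chip3, chip4, chip5 in the frame of tray below 0.024 m and x of chip1 in the frame of tray between -0.104 and 0.104 m and y of chip1 in the frame of tray between -0.05 and 0.05 m and x of chip2 in the frame of tray between -0.104 and 0.104 m and y of chip2 in the frame of tray between -0.05 and 0.05 m and x of chip3 in the frame of tray between -0.104 and 0.104 m and y of chip3 in the frame of tray between -0.05 and 0.05 m and x of chip4 in the frame of tray between -0.104 and 0.104 m and y of chip4 in the frame of tray between -0.05 and 0.05 m and x of chip5 in the frame of tray between -0.104 and 0.104 m and y of chip5 in the frame of tray between -0.05 and 0.05 m and value of joint knob above 0.014 m), for 0.2 s.
4. the scraper stands on its rest again, released, lamp still on (horizontal distance between scraper and rest below 0.025 m and z of scraper in the frame of rest below 0.014 m and angle between scraper's own z axis and vertical below 0.15 rad and value of joint knob above 0.014 m and contact force between the fingers and scraper below 0.2 N), for 0.2 s.
5. the lamp knob is pushed home (value of joint knob below 0.004 m), for 0.2 s.
At the end, for the whole second after the job is handed in: Knob within 4 mm of fully home; jar, tin and brush (those present) resting on the mat, the centre of the underside over the mat; all chips present lie in the catch tray; scraper upright within 0.15 rad, its centre within 25 mm of the rest's centre; all at rest (under 20 mm/s) (value of joint knob below 0.004 m and x of jar in the frame of mat between -0.145 and 0.145 m and y of jar in the frame of mat between -0.075 and 0.075 m and z of each of jar, tin, brush in the frame of mat below 0.05 m and x of tin in the frame of mat between -0.145 and 0.145 m and y of tin in the frame of mat between -0.075 and 0.075 m and x of brush in the frame of mat between -0.145 and 0.145 m and y of brush in the frame of mat between -0.075 and 0.075 m and x of chip0 in the frame of tray between -0.104 and 0.104 m and y of chip0 in the frame of tray between -0.05 and 0.05 m and z of each of chip0, chip1, chip2, chip3, chip4, chip5 in the frame of tray below 0.024 m and x of chip1 in the frame of tray between -0.104 and 0.104 m and y of chip1 in the frame of tray between -0.05 and 0.05 m and x of chip2 in the frame of tray between -0.104 and 0.104 m and y of chip2 in the frame of tray between -0.05 and 0.05 m and x of chip3 in the frame of tray between -0.104 and 0.104 m and y of chip3 in the frame of tray between -0.05 and 0.05 m and x of chip4 in the frame of tray between -0.104 and 0.104 m and y of chip4 in the frame of tray between -0.05 and 0.05 m and x of chip5 in the frame of tray between -0.104 and 0.104 m and y of chip5 in the frame of tray between -0.05 and 0.05 m and horizontal distance between scraper and rest below 0.025 m and z of scraper in the frame of rest below 0.014 m and angle between scraper's own z axis and vertical below 0.15 rad and linear speed of each of chip0, chip1, chip2, chip3, chip4, chip5, jar, tin, brush, scraper below 0.02 m/s); the robot touches nothing.
It fails at once if fingers push a chip (over 1 N) (contact force between the fingers and chip0 above 1 N or contact force between the fingers and chip1 above 1 N or contact force between the fingers and chip2 above 1 N or contact force between the fingers and chip3 above 1 N or contact force between the fingers and chip4 above 1 N or contact force between the fingers and chip5 above 1 N).
It fails at once if a bystander (detergent bottle, cup, tub, carton) is moved by more than 20 mm (distance of any of detergent, cup, tub, carton from where it was at the start of the episode above 0.02 m).
Of jar, tin, brush only 2 to 3 are there at a start; the rules pass over those that are not, and their reading is None.
Of chip0, chip1, chip2, chip3, chip4, chip5 only 4 to 6 are there at a start; the rules pass over those that are not, and their reading is None.
At some moment in a run one of jar, tin, brush, scraper may be knocked a few centimetres aside while the robot is not near it.
Once in a run the grip may slacken for a moment while it holds something.
It also fails if it takes over 210 s, if anything falls off the work surface, if the arm or the gripper's body presses on something with over 40 N, if the wrist force passes 120 N, or if a joint passes its speed limit or range.

### The arm

A 7-joint arm with a two-finger parallel gripper is mounted at the origin on the work surface. World frame = base frame: x ahead of the robot, y to its left, z up, the work surface at z = 0. Lengths are in m, angles in rad, forces in N, time in s.
With the tool pointing down it reaches from about 0.425 to 0.925 m from the base axis. Payload 6.8 kg.
Tool frame: the origin (TCP) lies midway between the tips of the shut fingers; the grasp point (between the pads) lies 19 mm behind it; z points along the fingers, y is the line along which they close (so a half turn about z gives the same grasp; the last joint's range is limited). The gripper opens to 88 mm and grips with 3 to 60 N. Pads are 20 mm wide; open, the fingers measure 115 mm over their backs; the gripper's body (75 mm by 178 mm) begins 61 mm behind the grasp point.
Start: joints at [1.169, 0.477, 0.022, 1.555, -0.011, 1.109, -0.083], TCP at [0.195, -0.646, 0.185] pointing down, gripper open.
Joint ranges: [-2.96, 2.96], [-0.34, 2.1], [-1.41, 1.46], [0.24, 2.44], [-1.37, 4.51], [0.17, 1.92], [-2.96, 2.96]. Speed limits (rad/s): [2.39, 2.39, 3.14, 3.14, 3.14, 3.14, 3.14].

### API

Orientations are given as a unit quaternion [x, y, z, w].
In Python, from rig import arm gives the robot as it stands. The module is installed in compiled form; this text tells all that it offers.
- The arm moves only by the tool drive_tool, never from a script. Its argument "moves" is a list of rows, each a list of 7 numbers: the turn, a rotation vector about the tool's x, y, z in degrees, then the shift along the tool's x, y, z in m, then the opening, from -1 (shut) to 1 (fully open), so that 0 is half open. In form: [[ax, ay, az, x, y, z, claw], ...]. A call has 1 to 20 rows; each row is the pose to reach, as a shift and turn from the pose commanded when the call began, along the tool's axes at that moment; what a row does not reach only later rows make up. A row lasts 1/10 s, in which the tool goes at most 50 mm and 8.59 degrees, less where a joint would pass 70% of its speed; a pose out of reach is approached as far as the arm can. A call with a gripper value outside its range is refused whole. The fingers move at their own pace and stop on an object; "newtons" is the grip in N (left out, the last holds). Time passes only in rows, so rows that repeat a pose let the fingers close. It gives the time, the measured TCP pose, the force, the opening and the grip force at its end, in the units of the state.
- arm.sense(): the state, without advancing time (a new reading comes with each control period).
- arm.get_image(name): name is "side" or "top"; returns the picture (400x640x3 uint8, red, green, blue); there is no depth.
- arm.camera_params(name): a dict with "fx", "fy", "cx", "cy" (pixels), "k1" (the pictures are not rectified: a ray, as slopes to the right and down, at radius r is drawn at 1 + k1 r^2 times it, then the intrinsics apply), "R" (3x3) and "t" (3): a world point X has camera coordinates R X + t. Camera axes: x right, y down, z forward; pixel columns grow to the right and rows downward; lengths in m; the calibration is good to about 2 mm. A picture is of the moment at which its call begins. camera_params takes no time and is no camera call.
- arm.job_done(): hands the job in; it is judged then, once.
The state is a dict: "clock": time; "joint_pos": joint angles; "qvel": joint speeds; "joint_torque": joint torques, N m; "tool_pos": TCP position; "orientation": TCP orientation; "force": force on the tool from outside, world axes, zero at the start; "ft_torque": the same for the moment, N m; "gripper_width": finger opening in m; "finger_force": force on a finger pad.
Only numpy, scipy, OpenCV 4.12 (cv2) and the standard library are available. Lean on these libraries where they do the work, as an engineer would, in place of code of your own. Each camera call takes 0.05 s, during which the arm holds its last target. There are 200 camera calls.

## Working session

There is one attempt and no reset: what is moved stays moved. The work goes in short steps, Python scripts to look and compute and a tool call to move; the robot and the scene stay as the last step left them, time stands still between calls to the robot, and variables do not carry over. Pictures are saved under pics/ and viewed, at most 14 in all, crops included, and the job is handed in when it is done.

Besides the shell and the picture viewer there is one more tool, called by a JSON object that holds its "name" and its "arguments", one argument or row to a line. drive_tool: Moves the arm, as the interface text tells. Its arguments: {"type":"object","properties":{"moves":{"type":"array","items":{"type":"array","items":{"type":"number"}}},"newtons":{"type":"number"}},"required":["moves"]}

```bash
mkdir -p pics; cat > h.py <<'E'
import numpy as np, cv2
from rig import arm
from scipy.spatial.transform import Rotation as Ro
def cam(n):
    p=arm.camera_params(n); return p,np.array(p['R']),np.array(p['t'])
def px(n,X):
    p,R,t=cam(n); c=R@np.array(X,float)+t; s=c[:2]/c[2]; s=s*(1+p['k1']*(s@s)); return [round(float(p['fx']*s[0]+p['cx']),1),round(float(p['fy']*s[1]+p['cy']),1)]
def at(n,u,v,z):
    p,R,t=cam(n); d=np.array([(u-p['cx'])/p['fx'],(v-p['cy'])/p['fy']]); s=d.copy()
    for _ in range(30): s=d/(1+p['k1']*(s@s))
    r=R.T@np.array([s[0],s[1],1]); o=-R.T@t; return np.round(o+r*(z-o[2])/r[2],4)
def snap(n,f,box=None,k=1):
    im=arm.get_image(n)[:,:,::-1]
    np.save('last_%s.npy'%n,im)
    if box: im=im[box[1]:box[3],box[0]:box[2]]
    cv2.imwrite('pics/'+f,cv2.resize(im,None,fx=k,fy=k,interpolation=cv2.INTER_CUBIC))
def tool(P,yaw=None):
    s=arm.sense(); R=Ro.from_quat(s['orientation']); return np.round(R.inv().apply(np.array(P)-s['tool_pos']),4)
E
python3 - <<'E'
from h import *
snap('top','t0.png',None,1.25); snap('side','s0.png',None,1.25)
for n in('top','side'):
    p,R,t=cam(n); print(n,p['fx'],p['k1'],-R.T@t,R.round(2).tolist())
s=arm.sense(); print(s['tool_pos'],s['orientation'],Ro.from_quat(s['orientation']).as_matrix().round(3))
E
```

```text
top 476.2122593642279 0.0057766697249162615 [0.29787376 0.03261066 1.25677548] [[-0.03, -1.0, 0.0], [-0.98, 0.03, -0.2], [0.2, -0.01, -0.98]]
side 433.7483632212805 -0.04007573889025346 [0.08079432 0.69681014 0.74463364] [[-0.81, -0.59, 0.01], [-0.39, 0.52, -0.76], [0.44, -0.61, -0.65]]
[ 0.19527086 -0.64554055  0.18441702] [ 9.89230547e-01  1.46363614e-01 -1.84102153e-04 -7.63166528e-04] [[ 0.957  0.29  -0.001]
 [ 0.29  -0.957  0.001]
 [-0.    -0.002 -1.   ]]
```

View pics/t0.png

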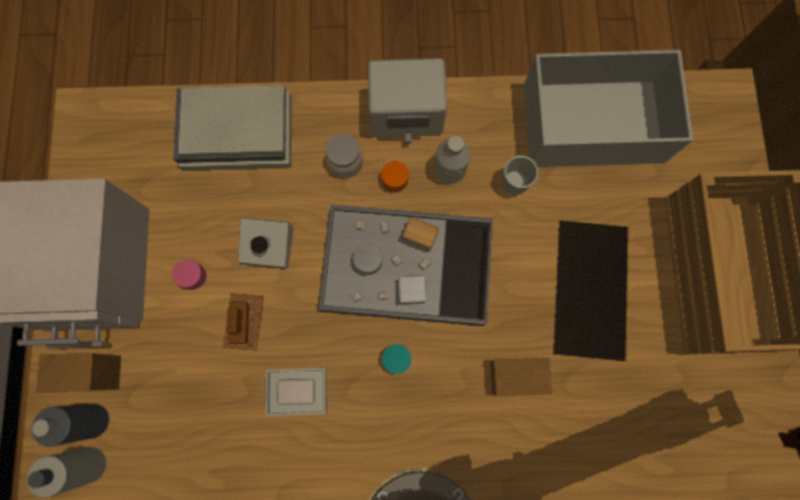

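View pics/s0.png

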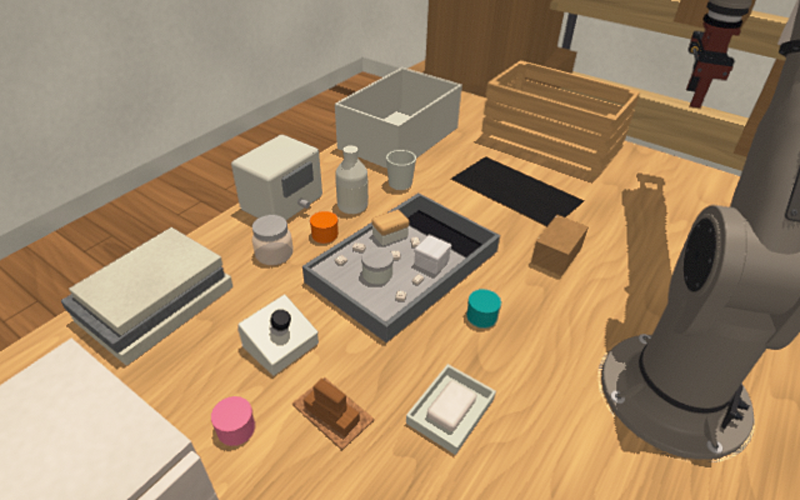

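The top view shows the white jar with steel lid at (367,259), brush (420,234) and tin (412,291). There are six chips, at (361,226), (384,226), (396,260), (425,264), (357,296) and (383,296). The knob is at (260,245), the scraper on its cork at (240,320), and the mat at (592,290). The jar-shaped look-alikes are orange (395,176), pink (188,273) and turquoise (396,359). The white one on the plate is the jar meant. I'll confirm it in an enlarged crop.

```bash
python3 - <<'E'
from h import *
im=np.load('last_top.npy')
cv2.imwrite('pics/t1.png',cv2.resize(im[160:285,175:400],None,fx=3.5,fy=3.5,interpolation=cv2.INTER_CUBIC))
im=np.load('last_side.npy')
cv2.imwrite('pics/s1.png',cv2.resize(im[150:370,185:405],None,fx=2.7,fy=2.7,interpolation=cv2.INTER_CUBIC))
E
```

```text
(no output)
```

View pics/t1.png

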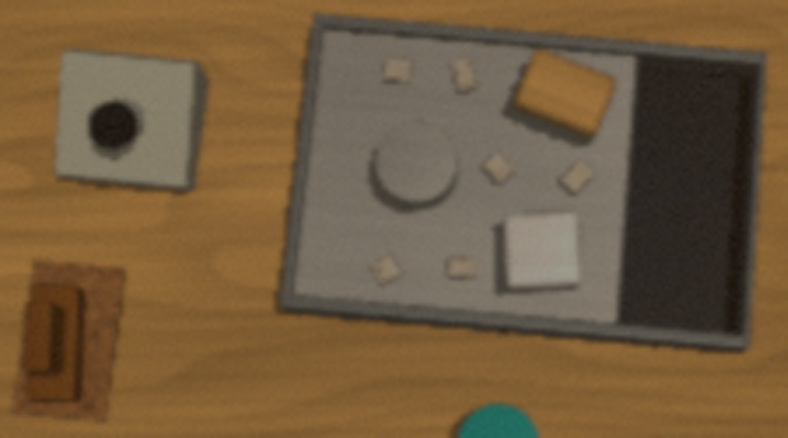

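View pics/s1.png

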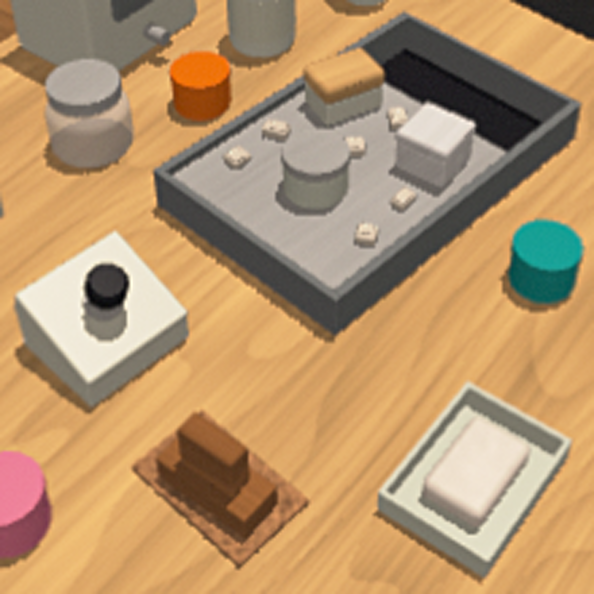

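The crops confirm it: the white body with a grey lid, at crop (415,165), is the jar. The knob cap is at (113,125), the tin at (540,250), the brush at (563,92), and the scraper fin at (42,338) on the cork. Next I'll fit the poses.

```bash
cat > fit.py <<'E'
from h import *
from scipy.optimize import least_squares
T=lambda x,y:(175+x/3.5,160+y/3.5)
S=lambda x,y:(185+x/2.7,150+y/2.7)
def show(n,P,z): print(n,[at('top',*T(*p),z)[:2].tolist() for p in P])
def W(q,p): c,s=np.cos(q[2]),np.sin(q[2]); return [q[0]+c*p[0]-s*p[1],q[1]+s*p[0]+c*p[1],p[2]]
def fit(obs,q0):
    f=lambda q:np.ravel([np.array(px(n,W(q,p)))-uv for n,uv,p in obs])
    r=least_squares(f,q0,loss='soft_l1',diff_step=1e-3); return r.x.round(4),round(r.cost,1),f(r.x).round(1)
E
python3 - <<'E'
from fit import *
show('rim',[(316,13),(767,52),(745,350),(279,310)],.045)
show('open',[(637,55),(617,322)],.035)
show('rest',[(35,262),(125,268),(105,420),(12,412)],.006)
show('scr base',[(30,283),(82,286),(76,401),(25,402)],.03)
show('fin',[(30,301),(52,303),(47,374),(27,372)],.071)
show('jar',[(416,160)],.079); show('tin',[(503,214),(577,213),(580,286),(508,290)],.079)
show('brush',[(540,50),(614,78),(594,135),(516,103)],.079)
show('chips',[(397,71),(463,75),(497,168),(576,177),(384,270),(460,267)],.045)
show('knob',[(113,125)],.095)
print('mat',[at('top',u/1.25,v/1.25,.004)[:2].tolist() for u,v in[(559,221),(628,228),(625,359),(555,353)]])
for k in range(4):
    yaw=k*np.pi/2-.06
    # crop corner names by world: TL far-left(+x,+y), TR(+x,-y), BR(-x,-y), BL(-x,+y)
    obs=[]
    for n,uv,c in [('top',T(65,50),(1,1)),('top',T(195,62),(1,-1)),('top',T(187,190),(-1,-1)),('top',T(57,177),(-1,1)),
      ('side',S(117,235),(1,-1)),('side',S(187,310),(-1,-1)),('side',S(90,375),(-1,1)),('side',S(15,300),(1,1))]:
        a=-k*np.pi/2; c=(round(np.cos(a)*c[0]-np.sin(a)*c[1]),round(np.sin(a)*c[0]+np.cos(a)*c[1]))
        obs.append((n,uv,(c[0]*.045,c[1]*.05,.065 if c[0]>0 else .035)))
    print(k,*fit(obs,[.6,.33,yaw]))
E
```

```text
rim [[0.6627, 0.1649], [0.622, -0.1739], [0.3994, -0.1441], [0.4386, 0.1934]]
open [[0.6253, -0.077], [0.4235, -0.053]]
rest [[0.485, 0.3827], [0.4784, 0.3147], [0.3653, 0.3276], [0.3732, 0.3966]]
scr base [[0.4659, 0.3792], [0.4625, 0.3408], [0.3783, 0.3433], [0.3787, 0.3804]]
fin [[0.4473, 0.3673], [0.4454, 0.3516], [0.3952, 0.3538], [0.397, 0.3679]]
jar [[0.54, 0.0899]]
tin [[0.4987, 0.0283], [0.4978, -0.0247], [0.4453, -0.0248], [0.4439, 0.0264]]
brush [[0.6194, -0.0023], [0.5967, -0.0555], [0.5546, -0.0392], [0.5801, 0.0165]]
chips [[0.6156, 0.1045], [0.611, 0.0551], [0.5392, 0.0316], [0.5306, -0.0266], [0.4656, 0.1165], [0.4661, 0.0609]]
knob [[0.5687, 0.3049]]
mat [[0.6232, -0.3247], [0.603, -0.4728], [0.3241, -0.4362], [0.3406, -0.2923]]
0 [ 0.5826  0.3075 -0.069 ] 14.0 [-2.3  1.1 -0.8 -0.9  0.9 -1.1 -0.2  1.1 -1.8 -3.3  1.8 -1.9  2.4  2.4
 -0.4 -1.7]
1 [0.5835 0.3073 1.512 ] 24.3 [-0.3 -0.9 -0.6 -0.3 -0.9  0.2 -1.3  0.7 -3.9  6.1  1.6  0.1  4.3 -7.5
 -0.2 -4.2]
2 [0.584  0.3079 3.0824] 41.0 [  0.3   3.7   1.    1.4  -1.2  -4.   -3.3  -1.5  -1.1   5.9   0.2 -11.7
   0.2  -7.2   1.4   7.8]
3 [0.5837 0.3078 4.4884] 23.7 [ 5.9 -0.3 -0.2 -0.3 -7.   0.4 -1.1 -0.3 -0.7 -3.5 -0.4 -5.2  0.3  2.2
  3.2  1.4]
```

```bash
cat >> h.py <<'E'
def Rt(a,b=0): # yaw a, tilt b (rad): fingertips lean to +x of yaw
    c,s=np.cos(a),np.sin(a); return Ro.from_matrix([[c,s,0],[s,-c,0],[0,0,-1]])*Ro.from_rotvec([0,b,0])
def to(*wps):
    s=arm.sense(); R=Ro.from_quat(s['orientation']); p0=np.array(s['tool_pos']); last=p0; lr=R
    for p,a,b in wps:
        r=Rt(a,b); p=np.array(p)
        n=max(np.linalg.norm(p-last)/.05,np.degrees((lr.inv()*r).magnitude())/8.59); last=p; lr=r
        print(np.degrees((R.inv()*r).as_rotvec()).round(1).tolist(),R.inv().apply(p-p0).round(4).tolist(),'rows',round(n,1))
E
python3 - <<'E'
from fit import *
P=least_squares(lambda X:np.ravel([np.array(px('top',X))-T(113,125),np.array(px('side',X))-S(107,287)]),[.57,.3,.09],diff_step=1e-3); print(P.x,P.fun)
q=-.119;c=np.array([.5363,.0343]);R=np.array([[np.cos(q),np.sin(q)],[-np.sin(q),np.cos(q)]])
for p in [[0.6156, 0.1045], [0.611, 0.0551], [0.5392, 0.0316], [0.5306, -0.0266], [0.4656, 0.1165], [0.4661, 0.0609],[.54,.09],[.4714,.0013],[.5877,-.0201]]: print((R@(np.array(p)-c)).round(3))
to(([.3,-.55,.3],-.07,0),([.5,-.33,.33],-.07,0),([.55,0,.33],-.07,0.1),([.53,.30,.25],-.07,.349))
E
```

```text
[0.56687778 0.31350762 0.09      ] [-2.98571429  1.28571429  0.17037037 -2.8962963 ]
[0.07  0.079]
[0.072 0.03 ]
[ 0.003 -0.002]
[ 0.002 -0.061]
[-0.08   0.073]
[-0.073  0.018]
[-0.003  0.056]
[-0.061 -0.04 ]
[ 0.057 -0.048]
[-0.1, 0.0, 20.8] [0.1279, -0.0613, -0.1155] rows 3.7
[-0.1, 0.0, 20.8] [0.383, -0.214, -0.1453] rows 6.0
[-1.1, 5.7, 20.8] [0.5264, -0.5154, -0.1449] rows 6.7
[-3.7, 19.8, 20.6] [0.5942, -0.8082, -0.0644] rows 6.2
```

```bash
sed -i "s/return \[round(float(p\['fx'\]\*s\[0\]+p\['cx'\]),1),round(float(p\['fy'\]\*s\[1\]+p\['cy'\]),1)\]/return [p['fx']*s[0]+p['cx'],p['fy']*s[1]+p['cy']]/" h.py; python3 - <<'E'
from fit import *
P=least_squares(lambda X:np.ravel([np.array(px('top',X))-T(113,125),np.array(px('side',X))-S(107,287)]),[.57,.3,.09]); print(P.x,P.fun)
obs=[]
for n,uv,c in [('top',T(65,50),(1,1)),('top',T(195,62),(1,-1)),('top',T(187,190),(-1,-1)),('top',T(57,177),(-1,1)),
      ('side',S(117,235),(1,-1)),('side',S(187,310),(-1,-1)),('side',S(90,375),(-1,1)),('side',S(15,300),(1,1))]:
    obs.append((n,uv,(c[0]*.045,c[1]*.05,.065 if c[0]>0 else .035)))
q,c,r=fit(obs,[.58,.307,-.07]); print(q,c,r)
k=np.array(W(q,[-.029*np.sin(.349),0,.05+.029*np.cos(.349)])); print('cap if mid-face',k)
for X in (P.x,k): print([3.5*(px('top',X)[0]-175),3.5*(px('top',X)[1]-160)],[2.7*(px('side',X)[0]-185),2.7*(px('side',X)[1]-150)])
E
```

```text
[0.5737218  0.3099248  0.07352065] [ 0.00330995  0.00530494 -0.00485884 -0.00146942]
[ 0.5829  0.3075 -0.1282] 8.8 [-1.1 -0.   0.1  0.2 -0.3 -0.2 -1.1 -0.2 -0.1 -3.4  1.8 -0.5  0.4  2.3
 -0.2 -3.2]
cap if mid-face [0.57306459 0.30876785 0.07725174]
[np.float64(113.01158481783169), np.float64(125.01856729239273)] [np.float64(106.9868811357076), np.float64(286.99603256995334)]
[np.float64(113.40720825534865), np.float64(124.72131325777765)] [np.float64(108.0981823264522), np.float64(283.1813661767836)]
```

{"name": "drive_tool", "arguments": {
  "moves": [
    [0, 0, 20.8, 0.128, -0.061, -0.1155, 1],
    [0, 0, 20.8, 0.128, -0.061, -0.1155, 1],
    [0, 0, 20.8, 0.128, -0.061, -0.1155, 1],
    [0, 0, 20.8, 0.128, -0.061, -0.1155, 1],
    [0, 0, 20.8, 0.128, -0.061, -0.1155, 1],
    [0, 0, 20.8, 0.383, -0.214, -0.145, 1],
    [0, 0, 20.8, 0.383, -0.214, -0.145, 1],
    [0, 0, 20.8, 0.383, -0.214, -0.145, 1],
    [0, 0, 20.8, 0.383, -0.214, -0.145, 1],
    [0, 0, 20.8, 0.383, -0.214, -0.145, 1],
    [0, 0, 20.8, 0.383, -0.214, -0.145, 1],
    [0, 0, 20.8, 0.383, -0.214, -0.145, 1],
    [-1.1, 5.7, 20.8, 0.526, -0.515, -0.145, 1],
    [-1.1, 5.7, 20.8, 0.526, -0.515, -0.145, 1],
    [-1.1, 5.7, 20.8, 0.526, -0.515, -0.145, 1],
    [-1.1, 5.7, 20.8, 0.526, -0.515, -0.145, 1],
    [-1.1, 5.7, 20.8, 0.526, -0.515, -0.145, 1],
    [-1.1, 5.7, 20.8, 0.526, -0.515, -0.145, 1],
    [-1.1, 5.7, 20.8, 0.526, -0.515, -0.145, 1],
    [-1.1, 5.7, 20.8, 0.526, -0.515, -0.145, 1]
  ]
}}

```text
clock: 2.1
tool_pos: [0.5496, 0.0039, 0.3293]
orientation: [0.998, -0.031, 0.05, 0.001]
force: [-0.3, -0.3, -0.4]
gripper_width: 0.0877
finger_force: 0.0
```

```bash
python3 - <<'E'
from fit import *
c=np.array([.5735,.309,.0765]);a=-.12;z=Rt(a,.349).as_matrix()[:,2]
print(z)
to(([.53,.27,.25],a,.349),(c-.06*z,a,.349),(c+.014*z,a,.349))
E
```

```text
[ 0.33949912 -0.04093658 -0.93971514]
[-0.8, 14.3, 3.2] [-0.0438, -0.2644, 0.0754] rows 5.6
[-0.8, 14.3, 3.2] [-0.035, -0.3071, 0.194] rows 2.5
[-0.8, 14.3, 3.2] [-0.0167, -0.3056, 0.2657] rows 1.5
```

{"name": "drive_tool", "arguments": {
  "moves": [
    [-0.8, 14.3, 3.2, -0.044, -0.264, 0.075, 1],
    [-0.8, 14.3, 3.2, -0.044, -0.264, 0.075, 1],
    [-0.8, 14.3, 3.2, -0.044, -0.264, 0.075, 1],
    [-0.8, 14.3, 3.2, -0.044, -0.264, 0.075, 1],
    [-0.8, 14.3, 3.2, -0.044, -0.264, 0.075, 1],
    [-0.8, 14.3, 3.2, -0.044, -0.264, 0.075, 1],
    [-0.8, 14.3, 3.2, -0.044, -0.264, 0.075, 1],
    [-0.8, 14.3, 3.2, -0.035, -0.307, 0.194, 1],
    [-0.8, 14.3, 3.2, -0.035, -0.307, 0.194, 1],
    [-0.8, 14.3, 3.2, -0.035, -0.307, 0.194, 1],
    [-0.8, 14.3, 3.2, -0.035, -0.307, 0.194, 1],
    [-0.8, 14.3, 3.2, -0.035, -0.307, 0.194, 1]
  ]
}}

```text
clock: 3.3
tool_pos: [0.5565, 0.3046, 0.1338]
orientation: [0.983, -0.063, 0.174, 0.013]
force: [-0.6, 0.6, -0.1]
gripper_width: 0.0879
finger_force: 0.0
```

```bash
python3 - <<'E'
from fit import *
c=np.array([.5735,.309,.0765]);a=-.12;z=Rt(a,.349).as_matrix()[:,2]
snap('side','s2.png',(180,120,400,320),2.7)
to((c+.014*z,a,.349),(c-.01*z,a,.349))
E
```

```text
[0.3, -0.2, -0.4] [-0.0052, -0.0061, 0.0744] rows 1.5
[0.3, -0.2, -0.4] [-0.0052, -0.006, 0.0504] rows 0.5
```

View pics/s2.png

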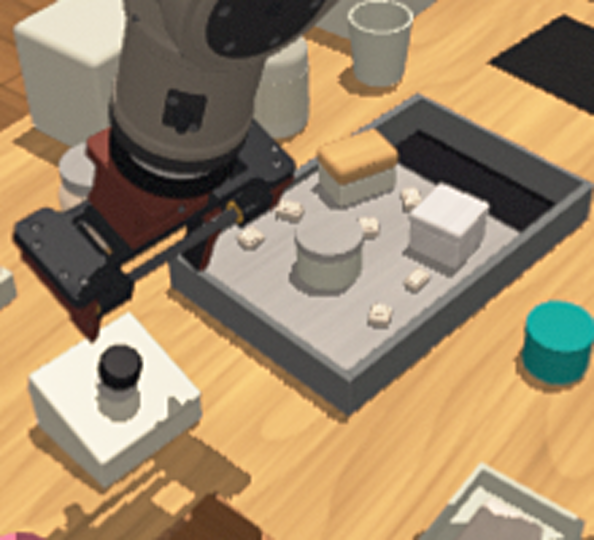

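The left fingertip is at (90,325), the right one is behind the gripper near (205,265), and the knob at (120,368) lies between them along the approach. I'll descend.

{"name": "drive_tool", "arguments": {
  "moves": [
    [0.3, -0.2, -0.4, -0.005, -0.006, 0.03, 1],
    [0.3, -0.2, -0.4, -0.005, -0.006, 0.05, 1],
    [0.3, -0.2, -0.4, -0.005, -0.006, 0.074, 1],
    [0.3, -0.2, -0.4, -0.005, -0.006, 0.074, 1],
    [0.3, -0.2, -0.4, -0.005, -0.006, 0.074, 1],
    [0.3, -0.2, -0.4, -0.005, -0.006, 0.074, 1]
  ]
}}

```text
clock: 3.95
tool_pos: [0.578, 0.31, 0.0645]
orientation: [0.983, -0.059, 0.173, 0.009]
force: [-0.1, 0.5, -0.0]
gripper_width: 0.0877
finger_force: 0.0
```

```bash
python3 - <<'E'
from fit import *
c=np.array([.5735,.309,.0765]);a=-.12;z=Rt(a,.349).as_matrix()[:,2]
to((c+.014*z,a,.349),(c-.01*z,a,.349))
E
```

```text
[-0.2, 0.0, -0.0] [0.0, 0.0015, 0.0012] rows 0.0
[-0.2, 0.0, -0.0] [0.0, 0.0014, -0.0228] rows 0.5
```

{"name": "drive_tool", "arguments": {
  "newtons": 45,
  "moves": [
    [0, 0, 0, 0, 0.001, 0, -1],
    [0, 0, 0, 0, 0.001, 0, -1],
    [0, 0, 0, 0, 0.001, 0, -1],
    [0, 0, 0, 0, 0.001, 0, -1],
    [0, 0, 0, 0, 0.001, 0, -1],
    [0, 0, 0, 0, 0.001, 0, -1],
    [0, 0, 0, 0, 0.001, 0, -1],
    [0, 0, 0, 0, 0.001, 0, -1],
    [0, 0, 0, 0, 0.001, -0.004, -1],
    [0, 0, 0, 0, 0.001, -0.008, -1],
    [0, 0, 0, 0, 0.001, -0.012, -1],
    [0, 0, 0, 0, 0.001, -0.016, -1],
    [0, 0, 0, 0, 0.001, -0.019, -1],
    [0, 0, 0, 0, 0.001, -0.019, -1],
    [0, 0, 0, 0, 0.001, -0.019, -1]
  ]
}}

```text
clock: 5.45
tool_pos: [0.5707, 0.3093, 0.0802]
orientation: [0.983, -0.058, 0.172, 0.01]
force: [-0.2, 0.0, -0.2]
gripper_width: 0.0001
finger_force: 0.0
```

```bash
python3 - <<'E'
from fit import *
snap('side','s3.png',(180,180,320,300),4)
c=np.array([.5735,.309,.0765])
print([4*(a-b) for a,b in zip(px('side',c),(180,180))],[4*(a-b) for a,b in zip(px('side',arm.sense()['tool_pos']),(180,180))])
E
```

```text
[np.float64(179.3922650890446), np.float64(300.40431813468683)] [np.float64(182.3875922447114), np.float64(298.44004038905723)]
```

View pics/s3.png

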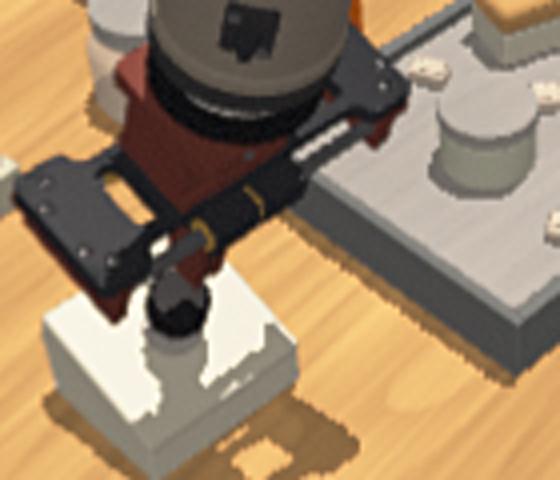

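The fingers shut on nothing. They appear behind the cap at (210,265), with the cap at (180,300). I'll check from above.

```bash
python3 - <<'E'
from fit import *
snap('top','t3.png',(170,160,270,240),6)
c=np.array([.5735,.309,.0765])
print([6*(a-b) for a,b in zip(px('top',c),(170,160))],[6*(a-b) for a,b in zip(px('top',arm.sense()['tool_pos']),(170,160))], arm.sense()['gripper_width'])
E
```

```text
[np.float64(224.29059218917723), np.float64(213.21283342335892)] [np.float64(221.95695284696023), np.float64(218.07642306407348)] 0.0006598636390233219
```

View pics/t3.png

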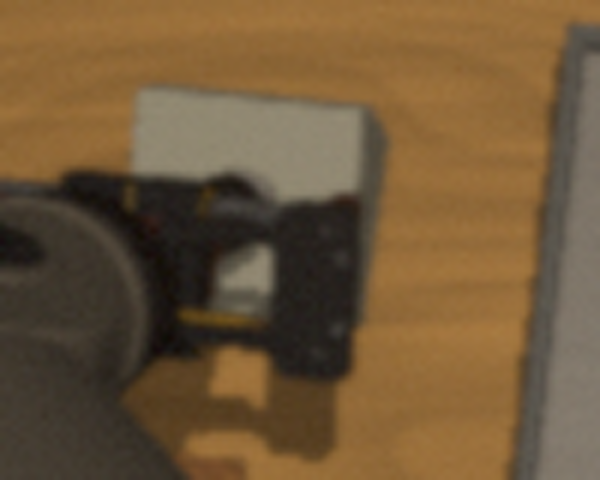

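The knob is still home, with its cap at the same side pixel. The fingers were slow to close and gripped too high. I'll back off, reopen, go deeper and let them close fully.

{"name": "drive_tool", "arguments": {
  "moves": [
    [0, 0, 0, 0, 0, -0.03, 1],
    [0, 0, 0, 0, 0, -0.03, 1],
    [0, 0, 0, 0, 0, -0.03, 1],
    [0, 0, 0, 0, 0, -0.03, 1],
    [0, 0, 0, 0, 0, -0.03, 1],
    [0, 0, 0, 0, 0, -0.03, 1],
    [0, 0, 0, 0, 0, -0.03, 1],
    [0, 0, 0, 0, 0, -0.03, 1],
    [0, 0, 0, 0, 0, -0.03, 1],
    [0, 0, 0, 0, 0, -0.03, 1]
  ]
}}

```text
clock: 6.55
tool_pos: [0.5605, 0.3104, 0.1083]
orientation: [0.983, -0.058, 0.172, 0.01]
force: [0.1, 0.0, -0.3]
gripper_width: 0.077
finger_force: 0.0
```

```bash
python3 - <<'E'
from fit import *
c=np.array([.574,.309,.0735]);a=-.12;z=Rt(a,.349).as_matrix()[:,2]
s=arm.sense();print(s['gripper_width'],s['tool_pos'])
to((c+.015*z,a,.349))
E
```

```text
0.07701308697145119 [0.56052634 0.31040455 0.10828053]
[-0.1, 0.1, 0.1] [0.0009, -0.0002, 0.0523] rows 1.0
```

{"name": "drive_tool", "arguments": {
  "newtons": 60,
  "moves": [
    [0, 0, 0, 0, 0, 0.02, 1],
    [0, 0, 0, 0, 0, 0.04, 1],
    [0, 0, 0, 0, 0, 0.052, 1],
    [0, 0, 0, 0, 0, 0.052, 1],
    [0, 0, 0, 0, 0, 0.052, 1],
    [0, 0, 0, 0, 0, 0.052, -1],
    [0, 0, 0, 0, 0, 0.052, -1],
    [0, 0, 0, 0, 0, 0.052, -1],
    [0, 0, 0, 0, 0, 0.052, -1],
    [0, 0, 0, 0, 0, 0.052, -1],
    [0, 0, 0, 0, 0, 0.052, -1],
    [0, 0, 0, 0, 0, 0.052, -1],
    [0, 0, 0, 0, 0, 0.052, -1],
    [0, 0, 0, 0, 0, 0.052, -1],
    [0, 0, 0, 0, 0, 0.052, -1],
    [0, 0, 0, 0, 0, 0.052, -1],
    [0, 0, 0, 0, 0, 0.052, -1]
  ]
}}

```text
clock: 8.25
tool_pos: [0.5781, 0.3084, 0.0594]
orientation: [0.983, -0.058, 0.172, 0.01]
force: [-0.1, 0.8, -0.2]
gripper_width: 0.0003
finger_force: 0.0
```

```bash
python3 - <<'E'
from fit import *
s=arm.sense();R=Ro.from_quat(s['orientation']).as_matrix();p=np.array(s['tool_pos'])
ims=[]
for n,b in(('side',(180,180,280,290)),('top',(170,150,270,260))):
    im=cv2.resize(arm.get_image(n)[b[1]:b[3],b[0]:b[2],::-1],None,fx=4,fy=4,interpolation=cv2.INTER_CUBIC)
    im=np.clip(im.astype(float)*1.5,0,255).astype('uint8')
    for i,q in enumerate([p,p-.04*R[:,2],p-.08*R[:,2],p+.089*R[:,1]-.09*R[:,2],p-.089*R[:,1]-.09*R[:,2],np.array([.574,.309,.0735])]):
        u=(np.array(px(n,q))-b[:2])*4; cv2.circle(im,tuple(int(x) for x in u),3,[(0,0,255),(0,255,0),(255,0,0),(0,255,255),(0,255,255),(255,0,255)][i],-1)
    ims.append(im)
cv2.imwrite('pics/c4.png',np.hstack(ims))
print(R.round(3).tolist(),s['joint_pos'],s['force'])
E
```

```text
[[0.934, -0.118, 0.338], [-0.111, -0.993, -0.04], [0.34, -0.001, -0.94]] [-0.64268389  0.47386392 -0.11404717  1.95903856  0.61216122  0.56265454
 -2.92669274] [-0.06837462  0.83061054 -0.16595165]
```

View pics/c4.png

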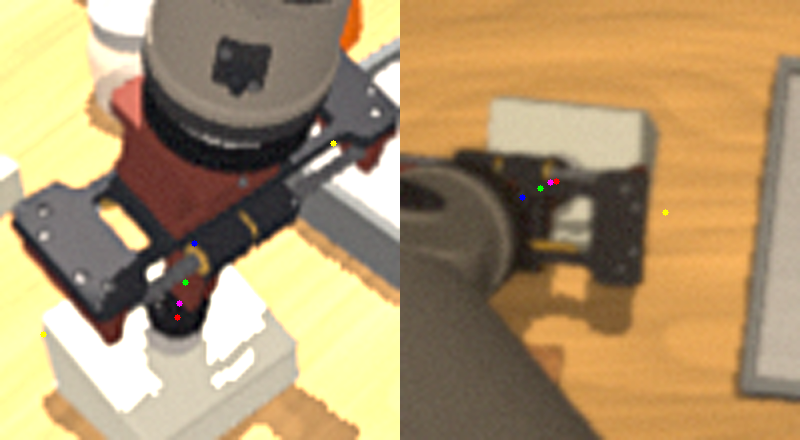

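```bash
python3 - <<'E'
from fit import *
R=Ro.from_quat([0.983,-0.063,0.174,0.013]).as_matrix();p=np.array([0.5565,0.3046,0.1338])
for d in(-.05,0,.05): print(d,(np.array(px('side',p+d*R[:,1]))-(180,120))*2.7)
E
```

```text
-0.05 [ 76.85815531 354.89012414]
0 [132.84210825 318.36282145]
0.05 [185.46307004 284.04002999]
```

{"name": "drive_tool", "arguments": {
  "moves": [
    [0, 0, 0, 0, 0, -0.02, -1],
    [0, 0, 0, 0, 0, -0.05, -1],
    [0, 0, 0, 0, 0, -0.07, -1],
    [0, 0, 0, 0, 0, -0.07, -1],
    [0, 0, 0, 0, 0, -0.07, -1]
  ]
}}

```text
clock: 8.85
tool_pos: [0.5546, 0.3111, 0.1252]
orientation: [0.983, -0.059, 0.173, 0.01]
force: [1.2, -0.2, -0.4]
gripper_width: 0.0005
finger_force: 0.0
```

```bash
python3 - <<'E'
from fit import *
s=arm.sense();R=Ro.from_quat(s['orientation']).as_matrix();p=np.array(s['tool_pos'])
ims=[]
for n,b in(('side',(180,170,280,280)),('top',(170,150,270,260))):
    im=cv2.resize(arm.get_image(n)[b[1]:b[3],b[0]:b[2],::-1],None,fx=4,fy=4,interpolation=cv2.INTER_CUBIC)
    im=np.clip(im.astype(float)*1.5,0,255).astype('uint8')
    for i,q in enumerate([p,p-.04*R[:,2],np.array([.574,.309,.0735])]):
        u=(np.array(px(n,q))-b[:2])*4; cv2.circle(im,tuple(int(x) for x in u),2,[(0,0,255),(0,255,0),(255,0,255)][i],-1)
    ims.append(im)
cv2.imwrite('pics/c5.png',np.hstack(ims)); print(p,s['gripper_width'])
E
```

```text
[0.55461162 0.3110586  0.12518527] 0.00047518441315123086
```

View pics/c5.png

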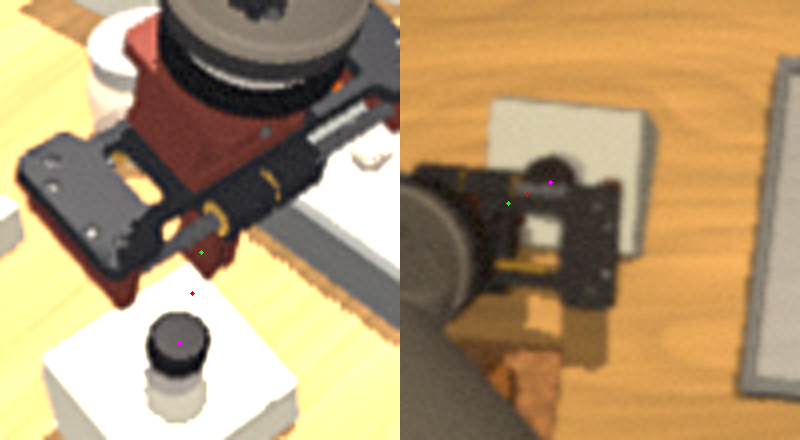

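The cap at (180,343) is untouched. The visible finger wedge at (215,275) is offset from the projected TCP at (192,293), so I'll measure the tool against the camera by differencing open and shut images.

```bash
python3 - <<'E'
from h import *
s=arm.sense(); np.savez('shut.npz',side=arm.get_image('side'),top=arm.get_image('top')); print(s['tool_pos'],s['orientation'])
E
```

```text
[0.55421939 0.31034582 0.12396271] [ 0.98333252 -0.05860687  0.17177919  0.01069094]
```

{"name": "drive_tool", "arguments": {
  "moves": [
    [0, 0, 0, 0, 0, 0, 1],
    [0, 0, 0, 0, 0, 0, 1],
    [0, 0, 0, 0, 0, 0, 1],
    [0, 0, 0, 0, 0, 0, 1],
    [0, 0, 0, 0, 0, 0, 1],
    [0, 0, 0, 0, 0, 0, 1],
    [0, 0, 0, 0, 0, 0, 1],
    [0, 0, 0, 0, 0, 0, 1],
    [0, 0, 0, 0, 0, 0, 1],
    [0, 0, 0, 0, 0, 0, 1],
    [0, 0, 0, 0, 0, 0, 1],
    [0, 0, 0, 0, 0, 0, 1],
    [0, 0, 0, 0, 0, 0, 1],
    [0, 0, 0, 0, 0, 0, 1]
  ]
}}

```text
clock: 10.45
tool_pos: [0.5544, 0.3111, 0.1252]
orientation: [0.983, -0.058, 0.172, 0.01]
force: [0.4, -0.5, 0.2]
gripper_width: 0.0876
finger_force: 0.0
```

```bash
python3 - <<'E'
from h import *
a=np.load('shut.npz')['side'].astype(int); b=arm.get_image('side').astype(int)
def brown(i): return (i[:,:,0]-i[:,:,2]>18)&(i.sum(2)<260)
A,B=brown(a)[205:262,180:290],brown(b)[205:262,180:290]
for r in range(0,57):
    print(205+r,''.join('#' if x and y else 's' if x else 'o' if y else '.' for x,y in zip(A[r],B[r])))
s=arm.sense();R=Ro.from_quat(s['orientation']).as_matrix();p=np.array(s['tool_pos'])
for d in(-.0575,-.044,-.0135,0,.0135,.044,.0575): print(d,np.round(px('side',p+d*R[:,1])),np.round(px('side',p+d*R[:,1]-.03*R[:,2])))
print(p,s['gripper_width'])
E
```

```text
205 .....................................#################################s....ooooo.......oo.....................
206 .....................................###############################s.....oooo........ooo.....................
207 .......o.s............................############################s.......oo..........ooo.....................
208 .............................ss........##########################s............................................
209 .....o......................sssss.......#######################s..............................................
210 ............................sss.s........#####################s...............................................
211 .............................s.o..#.......##################s..................o..............................
212 ....o...........................o.##.......################.......s..........ooo..............................
213 ....o............................o.##.......#############s..oo...sss........ooo...............................
214 ....#.........................s...o..#.......##########s...o.
[... 5022 characters left out ...]
....................................................................................s..
259 .............................................................................................................#
260 ..............................................................................................................
261 ..............................................................................................................
-0.0575 [204. 259.] [205. 252.]
-0.044 [210. 255.] [211. 248.]
-0.0135 [223. 247.] [224. 239.]
0 [228. 243.] [230. 236.]
0.0135 [233. 240.] [235. 232.]
0.044 [245. 232.] [247. 224.]
0.0575 [250. 229.] [253. 221.]
[0.55443854 0.31116203 0.12520288] 0.08772710076723897
```

```bash
python3 - <<'E'
from h import *
d=np.load('shut.npz')
for n,(x0,x1,y0,y1) in(('side',(190,262,222,268)),('top',(180,250,180,225))):
    a=d[n].astype(int); b=arm.get_image(n).astype(int); D=(b-a).sum(2)[y0:y1,x0:x1]
    print(n,x0)
    for r in range(y1-y0): print(y0+r,''.join('.' if abs(v)<50 else 's' if v>0 else 'o' for v in D[r]))
s=arm.sense();R=Ro.from_quat(s['orientation']).as_matrix();p=np.array(s['tool_pos'])
for q in(-.0575,-.044,0,.044,.0575): print(q,np.round(px('top',p+q*R[:,1])))
E
```

```text
side 190
222 ...........................o........sssssssso.ssssssssssss.oooooooo.....
223 ..........................o.......ssssssss.ooo.ssssssssssssooooooo......
224 ..................................sssssss....o.sssssssssss..oooooo......
225 .......................o........oo.sssss.....o.ssssssssss....ooo........
226 ...............................oooosss......ssssssssss..................
227 ......................s........oooo.s.....ssssssssssss..................
228 ..o........sooo...............ooooooo....sssssssssss....................
229 ...o.........o.................ooooooo.ssssssssssss.....................
230 ...................s...........ooooooo.ssssssssssss.....................
231 ...................s...........ooooooo.sssssssssss......................
232 ...............................ooooooossssssssssss......................
233 ...............................oooooo.ssssssssssss......................
234 ...............................oooooo.ssssssssssss......................
235 ..............................oooooooossssssssssss......................
236 .........
[... 5223 characters left out ...]
..........
217 .........................oooo.........................................
218 ..........................o.................s.........................
219 ...........................................ss.........................
220 ...........s..........................................................
221 ..........ssssssss....................................................
222 .........sssssssss.......ooo..........................................
223 ..........sssssssss......ooooo........................................
224 .................sssss...oooooo.......................................
-0.0575 [178. 197.]
-0.044 [184. 197.]
0 [202. 199.]
0.044 [220. 200.]
0.0575 [225. 201.]
```

```bash
python3 - <<'E'
from fit import *
raw=[('top',T(65,50),(1,1)),('top',T(195,62),(1,-1)),('top',T(187,190),(-1,-1)),('top',T(57,177),(-1,1)),('side',S(117,235),(1,-1)),('side',S(187,310),(-1,-1)),('side',S(90,375),(-1,1)),('side',S(15,300),(1,1))]
for k in range(4):
    obs=[];a=-k*np.pi/2
    for n,uv,c in raw:
        c=(round(np.cos(a)*c[0]-np.sin(a)*c[1]),round(np.sin(a)*c[0]+np.cos(a)*c[1]))
        obs.append((n,uv,(c[0]*.045,c[1]*.05,.065 if c[0]>0 else .035)))
    q,c,r=fit(obs,[.58,.307,k*np.pi/2-.12]); print(k,q,c,r)
    for d in(0,.029,.047): 
        X=W(q,[-d*.342,0,.05+d*.94]); u,v=px('top',X);U,V=px('side',X); print('  ',d,np.round(X,4),np.round([3.5*(u-175),3.5*(v-160),2.7*(U-185),2.7*(V-150)]))
# independent corner triangulation
for i,j in((0,7),(1,4),(2,5),(3,6)):
    P=least_squares(lambda X:np.ravel([np.array(px('top',X))-raw[i][1],np.array(px('side',X))-raw[j][1]]),[.57,.3,.05]);print(raw[i][2],P.x.round(4),P.fun.round(1))
# tin & jar top check of the two cameras
for a,b in(((416,160),(317,150)),((503,214),(433,105)),((508,290),(397,145)),((577,213),(473,117))):
    P=least_squares(lambda X:np.ravel([np.array(px('top',X))-T(*a),np.array(px('side',X))-S(*b)]),[.57,.3,.05]);print('obj',P.x.round(4),P.fun.round(1))
E
```

```text
0 [ 0.5829  0.3075 -0.1282] 8.8 [-1.1 -0.   0.1  0.2 -0.3 -0.2 -1.1 -0.2 -0.1 -3.4  1.8 -0.5  0.4  2.3
 -0.2 -3.2]
   0 [0.5829 0.3075 0.05  ] [124. 120. 104. 300.]
   0.029 [0.5731 0.3088 0.0773] [113. 125. 108. 283.]
   0.047 [0.567  0.3096 0.0942] [107. 128. 111. 272.]
1 [0.5839 0.3068 1.4959] 23.9 [ 0.2 -1.3 -0.1 -0.2 -1.   0.3 -1.4  0.3 -3.5  5.8  1.6  0.3  3.7 -7.7
 -0.  -4.8]
   0 [0.5839 0.3068 0.05  ] [125. 119. 104. 299.]
   0.029 [0.5832 0.2969 0.0773] [130. 111. 110. 268.]
   0.047 [0.5827 0.2908 0.0942] [133. 106. 113. 249.]
2 [0.5842 0.3076 3.0672] 41.0 [  0.8   3.4   1.3   1.6  -1.4  -3.8  -3.4  -1.8  -0.7   5.8   0.3 -11.5
  -0.3  -7.4   1.6   7.3]
   0 [0.5842 0.3076 0.05  ] [124. 118. 103. 299.]
   0.029 [0.5941 0.3069 0.0773] [117.  96.  90. 270.]
   0.047 [0.6002 0.3064 0.0942] [112.  83.  82. 250.]
3 [0.5838 0.3073 4.4891] 23.6 [ 6.1 -0.3 -0.  -0.3 -6.7  0.4 -0.9 -0.3 -0.6 -3.7 -0.2 -5.4  0.5  2.1
  3.4  1.3]
   0 [0.5838 0.3073 0.05  ] [124. 119. 104. 299.]
   0.029 [0.586  0.317  0.0773] [102. 108.  88. 282.]
   0.047 [0.5874 0.323  0.0942] [ 88. 101.  78. 271.]
(1, 1) [0.6366 0.3513 0.0533] [ 0.1  0.1 -0.1 -0. ]
(1, -1) [0.623  0.2533 0.0546] [ 0.4  0.6 -0.5 -0.2]
(-1, -1) [0.5342 0.2648 0.032 ] [-0.5 -0.8  0.7  0.2]
(-1, 1) [0.5456 0.3603 0.0386] [-0.5 -0.8  0.7  0.2]
obj [0.5396 0.0895 0.0767] [ 0.2  0.4 -0.4 -0.1]
obj [0.4796 0.0229 0.1166] [ 2.4  5.1 -5.2 -1.4]
obj [0.4666 0.036  0.0761] [-4.1 -8.7  8.7  2.2]
obj [ 0.4789 -0.0336  0.0687] [ 3.7  8.  -8.3 -2.1]
```

Reported TCP and seen fingertips disagree by about 20–30 mm along the tool. I'll calibrate by touch, lowering the shut fingers gently along the axis onto the cap, which is already home.

{"name": "drive_tool", "arguments": {
  "newtons": 20,
  "moves": [
    [0, 0, 0, 0, 0, 0, -1],
    [0, 0, 0, 0, 0, 0, -1],
    [0, 0, 0, 0, 0, 0, -1],
    [0, 0, 0, 0, 0, 0, -1],
    [0, 0, 0, 0, 0, 0, -1],
    [0, 0, 0, 0, 0, 0, -1],
    [0, 0, 0, 0, 0, 0, -1],
    [0, 0, 0, 0, 0, 0, -1],
    [0, 0, 0, 0, 0, 0, -1],
    [0, 0, 0, 0, 0, 0, -1],
    [0, 0, 0, 0, 0, 0, -1],
    [0, 0, 0, 0, 0, 0, -1],
    [0, 0, 0, 0, 0, 0.01, -1],
    [0, 0, 0, 0, 0, 0.02, -1],
    [0, 0, 0, 0, 0, 0.03, -1],
    [0, 0, 0, 0, 0, 0.034, -1],
    [0, 0, 0, 0, 0, 0.037, -1],
    [0, 0, 0, 0, 0, 0.04, -1],
    [0, 0, 0, 0, 0, 0.04, -1]
  ]
}}

```text
clock: 12.5
tool_pos: [0.5679, 0.3095, 0.0873]
orientation: [0.983, -0.058, 0.172, 0.01]
force: [-0.3, 0.6, -0.4]
gripper_width: 0.0006
finger_force: 0.0
```

{"name": "drive_tool", "arguments": {
  "moves": [
    [0, 0, 0, 0, 0, 0.003, -1],
    [0, 0, 0, 0, 0, 0.006, -1],
    [0, 0, 0, 0, 0, 0.006, -1]
  ]
}}

```text
clock: 12.8
tool_pos: [0.5699, 0.3091, 0.0816]
orientation: [0.983, -0.058, 0.172, 0.01]
force: [-0.4, 0.1, -0.5]
gripper_width: 0.0006
finger_force: 0.0
```

{"name": "drive_tool", "arguments": {
  "moves": [
    [0, 0, 0, 0, 0, 0.003, -1],
    [0, 0, 0, 0, 0, 0.006, -1],
    [0, 0, 0, 0, 0, 0.006, -1]
  ]
}}

```text
clock: 13.1
tool_pos: [0.5719, 0.3088, 0.0758]
orientation: [0.983, -0.058, 0.172, 0.01]
force: [-0.9, 0.3, -0.6]
gripper_width: 0.0001
finger_force: 0.0
```

{"name": "drive_tool", "arguments": {
  "moves": [
    [0, 0, 0, 0, 0, 0.003, -1],
    [0, 0, 0, 0, 0, 0.006, -1],
    [0, 0, 0, 0, 0, 0.006, -1]
  ]
}}

```text
clock: 13.4
tool_pos: [0.5739, 0.3086, 0.0701]
orientation: [0.983, -0.058, 0.172, 0.01]
force: [-0.1, 0.4, 0.4]
gripper_width: 0.0005
finger_force: 0.0
```

{"name": "drive_tool", "arguments": {
  "moves": [
    [0, 0, 0, 0, 0, 0.003, -1],
    [0, 0, 0, 0, 0, 0.006, -1],
    [0, 0, 0, 0, 0, 0.009, -1],
    [0, 0, 0, 0, 0, 0.011, -1],
    [0, 0, 0, 0, 0, 0.011, -1]
  ]
}}

```text
clock: 13.9
tool_pos: [0.5777, 0.3083, 0.0599]
orientation: [0.983, -0.058, 0.172, 0.01]
force: [-1.1, 0.5, -0.4]
gripper_width: 0.0008
finger_force: 0.0
```

{"name": "drive_tool", "arguments": {
  "moves": [
    [0, 0, 0, 0, 0, 0.002, -1],
    [0, 0, 0, 0, 0, 0.004, -1],
    [0, 0, 0, 0, 0, 0.004, -1]
  ]
}}

```text
clock: 14.2
tool_pos: [0.5791, 0.3081, 0.0563]
orientation: [0.983, -0.058, 0.172, 0.01]
force: [-0.3, 0.6, -0.2]
gripper_width: 0.0004
finger_force: 0.0
```

{"name": "drive_tool", "arguments": {
  "moves": [
    [0, 0, 0, 0, 0, 0.002, -1],
    [0, 0, 0, 0, 0, 0.003, -1],
    [0, 0, 0, 0, 0, 0.003, -1]
  ]
}}

```text
clock: 14.5
tool_pos: [0.5801, 0.308, 0.0536]
orientation: [0.983, -0.058, 0.172, 0.01]
force: [-0.3, 0.4, 0.6]
gripper_width: 0.0005
finger_force: 0.0
```

```bash
python3 - <<'E'
from h import *
b=(190,200,260,280); im=arm.get_image('side')[b[1]:b[3],b[0]:b[2],::-1]
im=np.clip(255*(im/255.)**.6,0,255).astype('uint8')
cv2.imwrite('pics/s6.png',cv2.resize(im,None,fx=7,fy=7,interpolation=cv2.INTER_CUBIC))
s=arm.sense();print((np.array(px('side',s['tool_pos']))-b[:2])*7)
E
```

```text
[239.35886876 425.49436526]
```

View pics/s6.png

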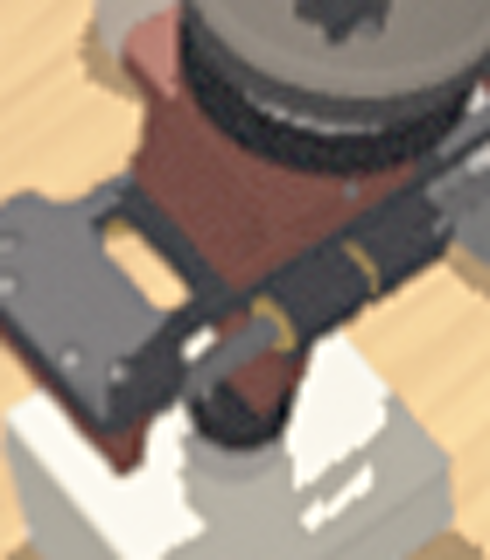

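The brown finger tip now overlaps the cap top at about (265,415), so the real tip seems to sit roughly 30 mm short of the reported TCP. I'll keep pressing gently to find contact.

{"name": "drive_tool", "arguments": {
  "moves": [
    [0, 0, 0, 0, 0, 0.002, -1],
    [0, 0, 0, 0, 0, 0.003, -1],
    [0, 0, 0, 0, 0, 0.003, -1]
  ]
}}

```text
clock: 14.85
tool_pos: [0.5811, 0.3081, 0.0513]
orientation: [0.983, -0.058, 0.172, 0.01]
force: [-2.4, -1.1, 3.9]
gripper_width: 0.0005
finger_force: 2.3
```

{"name": "drive_tool", "arguments": {
  "moves": [
    [0, 0, 0, 0, 0, 0.002, -1],
    [0, 0, 0, 0, 0, 0.003, -1],
    [0, 0, 0, 0, 0, 0.003, -1]
  ]
}}

```text
clock: 15.15
tool_pos: [0.5815, 0.3082, 0.051]
orientation: [0.983, -0.059, 0.173, 0.01]
force: [-18.7, -6.3, 31.5]
gripper_width: 0.0005
finger_force: 17.4
```

```bash
python3 - <<'E'
from h import *
z=Rt(-.12,.349).as_matrix()[:,2]; p=np.array(arm.sense()['tool_pos'])
to((p-.1*z,-.12,.349),([.47,.24,.12],-.12,0),([.47,.24,.03],-.12,0))
E
```

```text
[-0.0, 0.0, 0.0] [-0.0001, -0.0001, -0.1] rows 2.0
[-0.0, -20.0, 0.0] [-0.0728, 0.081, -0.0999] rows 2.3
[-0.0, -20.0, 0.0] [-0.1036, 0.081, -0.0153] rows 1.8
```

{"name": "drive_tool", "arguments": {
  "moves": [
    [0, 0, 0, 0, 0, -0.05, -1],
    [0, 0, 0, 0, 0, -0.1, -1],
    [0, -20, 0, -0.073, 0.081, -0.1, -1],
    [0, -20, 0, -0.073, 0.081, -0.1, -1],
    [0, -20, 0, -0.073, 0.081, -0.1, -1],
    [0, -20, 0, -0.073, 0.081, -0.1, -1],
    [0, -20, 0, -0.1036, 0.081, -0.015, -1],
    [0, -20, 0, -0.1036, 0.081, -0.015, -1],
    [0, -20, 0, -0.1036, 0.081, -0.015, -1]
  ]
}}

```text
clock: 16.05
tool_pos: [0.4669, 0.2388, 0.0227]
orientation: [0.998, -0.058, -0.004, 0.002]
force: [0.6, 0.2, -0.0]
gripper_width: 0.0004
finger_force: 0.0
```

{"name": "drive_tool", "arguments": {
  "moves": [
    [0, 0, 0, 0, 0, 0.005, -1],
    [0, 0, 0, 0, 0, 0.01, -1],
    [0, 0, 0, 0, 0, 0.015, -1],
    [0, 0, 0, 0, 0, 0.02, -1],
    [0, 0, 0, 0, 0, 0.023, -1],
    [0, 0, 0, 0, 0, 0.023, -1]
  ]
}}

```text
clock: 16.65
tool_pos: [0.4707, 0.2395, 0.0038]
orientation: [0.998, -0.059, -0.001, -0.0]
force: [-0.6, 0.2, -0.5]
gripper_width: 0.0001
finger_force: 0.0
```

{"name": "drive_tool", "arguments": {
  "moves": [
    [0, 0, 0, 0, 0, 0.003, -1],
    [0, 0, 0, 0, 0, 0.006, -1],
    [0, 0, 0, 0, 0, 0.006, -1]
  ]
}}

```text
clock: 16.95
tool_pos: [0.4704, 0.2395, -0.0025]
orientation: [0.998, -0.059, -0.001, -0.0]
force: [0.8, 1.0, 0.1]
gripper_width: 0.0003
finger_force: 0.0
```

{"name": "drive_tool", "arguments": {
  "moves": [
    [0, 0, 0, 0, 0, 0.005, -1],
    [0, 0, 0, 0, 0, 0.01, -1],
    [0, 0, 0, 0, 0, 0.015, -1],
    [0, 0, 0, 0, 0, 0.015, -1]
  ]
}}

```text
clock: 17.35
tool_pos: [0.47, 0.2393, -0.018]
orientation: [0.998, -0.059, -0.002, 0.0]
force: [-1.2, -0.8, 0.3]
gripper_width: 0.0005
finger_force: 0.0
```

{"name": "drive_tool", "arguments": {
  "moves": [
    [0, 0, 0, 0, 0, 0.003, -1],
    [0, 0, 0, 0, 0, 0.006, -1],
    [0, 0, 0, 0, 0, 0.008, -1],
    [0, 0, 0, 0, 0, 0.008, -1]
  ]
}}

```text
clock: 17.75
tool_pos: [0.4704, 0.2396, -0.0253]
orientation: [0.998, -0.059, -0.001, -0.0]
force: [-0.7, 0.3, 0.2]
gripper_width: 0.0006
finger_force: 0.0
```

{"name": "drive_tool", "arguments": {
  "moves": [
    [0, 0, 0, 0, 0, 0.002, -1],
    [0, 0, 0, 0, 0, 0.004, -1],
    [0, 0, 0, 0, 0, 0.004, -1]
  ]
}}

```text
clock: 18.05
tool_pos: [0.4705, 0.2396, -0.0293]
orientation: [0.998, -0.059, -0.001, -0.0]
force: [-0.3, -0.1, 0.5]
gripper_width: 0.0007
finger_force: 0.0
```

{"name": "drive_tool", "arguments": {
  "moves": [
    [0, 0, 0, 0, 0, 0.002, -1],
    [0, 0, 0, 0, 0, 0.004, -1],
    [0, 0, 0, 0, 0, 0.004, -1]
  ]
}}

```text
clock: 18.35
tool_pos: [0.4704, 0.2396, -0.0334]
orientation: [0.998, -0.059, -0.001, -0.0]
force: [0.5, -0.3, -0.7]
gripper_width: 0.0007
finger_force: 0.0
```

{"name": "drive_tool", "arguments": {
  "moves": [
    [0, 0, 0, 0, 0, 0.002, -1],
    [0, 0, 0, 0, 0, 0.004, -1],
    [0, 0, 0, 0, 0, 0.004, -1]
  ]
}}

```text
clock: 18.65
tool_pos: [0.4707, 0.2397, -0.037]
orientation: [0.998, -0.059, -0.001, -0.0]
force: [-0.4, 0.2, 2.9]
gripper_width: 0.0004
finger_force: 1.3
```

{"name": "drive_tool", "arguments": {
  "moves": [
    [0, 0, 0, 0, 0, 0.001, -1],
    [0, 0, 0, 0, 0, 0.002, -1],
    [0, 0, 0, 0, 0, 0.002, -1]
  ]
}}

```text
clock: 18.95
tool_pos: [0.4708, 0.2397, -0.0371]
orientation: [0.998, -0.059, -0.001, -0.0]
force: [-6.6, -3.5, 26.0]
gripper_width: 0.0004
finger_force: 12.7
```

The touch tests agree: counter contact at reported z = -0.037, and cap contact at about 38 mm past. So the true fingertips are 37 mm short of the reported TCP. I'll put that into the helper and redo the knob.

```bash
sed -i 's/r=Rt(a,b); p=np.array(p)/r=Rt(a,b); p=np.array(p)+.037*r.as_matrix()[:,2]/' h.py; python3 - <<'E'
from h import *
c=np.array([.5725,.309,.076]);a=-.12;z=Rt(a,.349).as_matrix()[:,2]
to(([.47,.24,.16],a,0),(c-.06*z,a,.349),(c+.014*z,a,.349))
E
```

```text
[-0.0, 0.1, 0.1] [-0.001, -0.0002, -0.1601] rows 3.2
[-0.0, 20.1, 0.1] [0.0847, -0.0809, -0.1349] rows 2.4
[-0.0, 20.1, 0.1] [0.1101, -0.0809, -0.0654] rows 1.5
```

{"name": "drive_tool", "arguments": {
  "newtons": 60,
  "moves": [
    [0, 0, 0, 0, 0, -0.05, 1],
    [0, 0, 0, 0, 0, -0.1, 1],
    [0, 0, 0, 0, 0, -0.16, 1],
    [0, 0, 0, 0, 0, -0.16, 1],
    [0, 20, 0, 0.085, -0.081, -0.135, 1],
    [0, 20, 0, 0.085, -0.081, -0.135, 1],
    [0, 20, 0, 0.085, -0.081, -0.135, 1],
    [0, 20, 0, 0.085, -0.081, -0.135, 1],
    [0, 20, 0, 0.085, -0.081, -0.135, 1],
    [0, 20, 0, 0.085, -0.081, -0.135, 1],
    [0, 20, 0, 0.085, -0.081, -0.135, 1],
    [0, 20, 0, 0.085, -0.081, -0.135, 1],
    [0, 20, 0, 0.085, -0.081, -0.135, 1],
    [0, 20, 0, 0.093, -0.081, -0.113, 1],
    [0, 20, 0, 0.102, -0.081, -0.088, 1],
    [0, 20, 0, 0.11, -0.081, -0.0655, 1],
    [0, 20, 0, 0.11, -0.081, -0.0655, 1],
    [0, 20, 0, 0.11, -0.081, -0.0655, 1]
  ]
}}

```text
clock: 20.75
tool_pos: [0.5894, 0.3069, 0.0264]
orientation: [0.983, -0.058, 0.172, 0.01]
force: [-0.2, 0.5, 0.6]
gripper_width: 0.0875
finger_force: 0.0
```

{"name": "drive_tool", "arguments": {
  "moves": [
    [0, 0, 0, 0, 0, 0, -1],
    [0, 0, 0, 0, 0, 0, -1],
    [0, 0, 0, 0, 0, 0, -1],
    [0, 0, 0, 0, 0, 0, -1],
    [0, 0, 0, 0, 0, 0, -1],
    [0, 0, 0, 0, 0, 0, -1],
    [0, 0, 0, 0, 0, 0, -1],
    [0, 0, 0, 0, 0, 0, -1],
    [0, 0, 0, 0, 0, 0, -1],
    [0, 0, 0, 0, 0, 0, -1]
  ]
}}

```text
clock: 21.75
tool_pos: [0.5898, 0.3093, 0.0265]
orientation: [0.983, -0.058, 0.173, 0.008]
force: [1.9, 5.0, -2.0]
gripper_width: 0.0325
finger_force: 60.0
```

Gripped (width 32.5 mm). Now I'll pull.

{"name": "drive_tool", "arguments": {
  "moves": [
    [0, 0, 0, 0, 0, -0.004, -1],
    [0, 0, 0, 0, 0, -0.008, -1],
    [0, 0, 0, 0, 0, -0.012, -1],
    [0, 0, 0, 0, 0, -0.015, -1],
    [0, 0, 0, 0, 0, -0.018, -1],
    [0, 0, 0, 0, 0, -0.019, -1],
    [0, 0, 0, 0, 0, -0.019, -1],
    [0, 0, 0, 0, 0, -0.019, -1]
  ]
}}

```text
clock: 22.55
tool_pos: [0.5836, 0.3101, 0.0436]
orientation: [0.983, -0.058, 0.173, 0.008]
force: [7.1, 8.0, -12.4]
gripper_width: 0.0326
finger_force: 60.0
```

The knob moved 18 mm and now rests against its stop at -12 N. I'll release, back off, and check that the cap stayed out.

{"name": "drive_tool", "arguments": {
  "newtons": 30,
  "moves": [
    [0, 0, 0, 0, 0, -0.001, 1],
    [0, 0, 0, 0, 0, -0.001, 1],
    [0, 0, 0, 0, 0, -0.001, 1],
    [0, 0, 0, 0, 0, -0.001, 1],
    [0, 0, 0, 0, 0, -0.001, 1],
    [0, 0, 0, 0, 0, -0.001, 1],
    [0, 0, 0, 0, 0, -0.001, 1],
    [0, 0, 0, 0, 0, -0.001, 1],
    [0, 0, 0, 0, 0, -0.04, 1],
    [0, 0, 0, 0, 0, -0.08, 1],
    [0, 0, 0, 0, 0, -0.12, 1],
    [0, 0, 0, 0, 0, -0.12, 1],
    [0, 0, 0, 0, 0, -0.12, 1]
  ]
}}

```text
clock: 23.85
tool_pos: [0.5429, 0.313, 0.158]
orientation: [0.983, -0.058, 0.173, 0.009]
force: [0.1, 0.4, -1.1]
gripper_width: 0.0878
finger_force: 0.0
```

```bash
python3 - <<'E'
from h import *
im=arm.get_image('side').astype(int)
m=(im.max(2)<45); m[:240]=0; m[275:]=0; m[:,:205]=0; m[:,250:]=0
n,l,st,ce=cv2.connectedComponentsWithStats(m.astype('uint8'));print([(st[i][4],ce[i].round(1).tolist()) for i in range(1,n) if st[i][4]>30])
z=Rt(-.12,.349).as_matrix()[:,2];c=np.array([.5725,.309,.076]);print(px('side',c),px('side',c-.018*z))
print('bottle',at('top',450/1.25,165/1.25,.1),'cup',at('top',519/1.25,176/1.25,.05),'carton',at('top',521/1.25,377/1.25,.06),'tub',at('top',343/1.25,155/1.25,.06))
print(arm.sense()['joint_pos'])
to(([.54,.09,.12],-.12,0),([.54,.09,.05],-.12,0))
E
```

```text
[(np.int32(68), [224.4, 255.5])]
[np.float64(225.2251157371942), np.float64(255.48224942330953)] [np.float64(226.14961732081764), np.float64(251.41706784271557)]
bottle [ 0.7233 -0.0841  0.1   ] cup [ 0.7126 -0.2349  0.05  ] carton [ 0.2941 -0.207   0.06  ] tub [0.7672 0.1383 0.06  ]
[-0.70363705  0.30093647 -0.0956727   1.94920898  0.4606809   0.72775052
 -2.80336688]
[-0.0, -19.9, 0.1] [-0.0026, 0.2209, 0.0773] rows 4.7
[-0.0, -19.9, 0.1] [-0.0264, 0.2209, 0.1431] rows 1.4
```

```bash
python3 - <<'E'
from h import *
im=arm.get_image('side').astype(int).max(2)[238:275,208:245]
for r,l in enumerate(im): print(238+r,''.join('#' if v<45 else '+' if v<90 else '-' if v<150 else '.' for v in l))
im=cv2.imread('pics/s1.png'); im=cv2.resize(im,None,fx=1/2.7,fy=1/2.7,interpolation=cv2.INTER_AREA).max(2)[238-150:275-150,208-185:245-185]
print('initial')
for r,l in enumerate(im): print(238+r,''.join('#' if v<45 else '+' if v<90 else '-' if v<150 else '.' for v in l))
E
```

```text
238 .-++++++++...........................
239 ..-++++++-...........................
240 ...-+++++-...........................
241 ....-++++-...........................
242 .....-++-............................
243 ......--........---..................
244 .............--++++++-...............
245 ............+++++++++++-.............
246 ...........+++++++++++++.............
247 ..........-#+++++++++++++............
248 ..........++++++++++++++#............
249 ..........#++++++++++++++-...........
250 .........-#+++++++++++++#-...........
251 .........-#+++++++++++++#-...........
252 .........-##++++++++++++#-...........
253 .........+###++++++++++##............
254 .........-###+++++++++##+............
255 ..........######++++####-............
256 ..........+#############.............
257 ..........-+###########-.............
258 ...........-+#########+..............
259 ............-+######+................
260 .............-+++++..................
261 .............---++-..................
262 ............--------.................
263 ............-----------..............
264 ....
[... 1315 characters left out ...]
####++++++++##+.............
259 .........+#####++++####-.............
260 .........-#############-.............
261 .........-############+..............
262 ........--+###########-..............
263 ........---++#######++-..............
264 .........----+++++++---..............
265 .........--------------..............
266 .........---------------.............
267 ........----------------.............
268 .........---------------.............
269 .........---------------.............
270 .........--------------..............
271 .........--------------..............
272 ..........------------...............
273 ...........-----------...............
274 .............--------..............--
```

The cap moved up 4 px and right 1 px, exactly the 18 mm predicted, so the lamp is on. Next is the jar.

{"name": "drive_tool", "arguments": {
  "newtons": 30,
  "moves": [
    [0, -19.9, 0, -0.003, 0.221, 0.077, 1],
    [0, -19.9, 0, -0.003, 0.221, 0.077, 1],
    [0, -19.9, 0, -0.003, 0.221, 0.077, 1],
    [0, -19.9, 0, -0.003, 0.221, 0.077, 1],
    [0, -19.9, 0, -0.003, 0.221, 0.077, 1],
    [0, -19.9, 0, -0.003, 0.221, 0.077, 1],
    [0, -19.9, 0, -0.003, 0.221, 0.077, 1]
  ]
}}

```text
clock: 24.65
tool_pos: [0.5387, 0.0883, 0.0816]
orientation: [0.998, -0.061, -0.002, 0.0]
force: [-0.4, 0.8, 0.9]
gripper_width: 0.0879
finger_force: 0.0
```

```bash
python3 - <<'E'
from h import *
to(([.54,.09,.08],-.12,0),([.54,.09,.05],-.12,0))
E
```

```text
[0.1, 0.2, -0.1] [0.0013, -0.0019, 0.0386] rows 0.8
[0.1, 0.2, -0.1] [0.0014, -0.0019, 0.0686] rows 0.6
```

{"name": "drive_tool", "arguments": {
  "moves": [
    [0, 0, 0, 0.001, -0.002, 0.038, 1],
    [0, 0, 0, 0.001, -0.002, 0.068, 1],
    [0, 0, 0, 0.001, -0.002, 0.068, 1],
    [0, 0, 0, 0.001, -0.002, 0.068, -1],
    [0, 0, 0, 0.001, -0.002, 0.068, -1],
    [0, 0, 0, 0.001, -0.002, 0.068, -1],
    [0, 0, 0, 0.001, -0.002, 0.068, -1],
    [0, 0, 0, 0.001, -0.002, 0.068, -1],
    [0, 0, 0, 0.001, -0.002, 0.068, -1],
    [0, 0, 0, 0.001, -0.002, 0.068, -1],
    [0, 0, 0, 0.001, -0.002, 0.068, -1],
    [0, 0, 0, 0.001, -0.002, 0.068, -1]
  ]
}}

```text
clock: 25.85
tool_pos: [0.5418, 0.0925, 0.0167]
orientation: [0.998, -0.059, 0.001, -0.001]
force: [-1.1, 0.3, 7.1]
gripper_width: 0.0592
finger_force: 30.0
```

```bash
python3 - <<'E'
from h import *
s=arm.sense(); print(s['tool_pos'][2]-.037,s['gripper_width'],s['joint_pos'])
to(([.54,.09,.13],-.12,0),([.55,-.15,.13],-.12,0),([.557,-.392,.13],-.12,0),([.557,-.392,.021],-.12,0))
E
```

```text
-0.02034872042475152 0.059170645746367864 [-0.18709528  0.49726129 -0.12011834  1.98416093  0.09223586  0.66340753
 -2.05503716]
[-0.1, -0.1, 0.1] [-0.0013, 0.0026, -0.0764] rows 1.5
[-0.1, -0.1, 0.1] [0.037, 0.2397, -0.0766] rows 4.8
[-0.1, -0.1, 0.1] [0.0727, 0.4791, -0.0768] rows 4.8
[-0.1, -0.1, 0.1] [0.0725, 0.4793, 0.0322] rows 2.2
```

Jar gripped at 59 mm. I'll lift it and carry it to the mat.

{"name": "drive_tool", "arguments": {
  "moves": [
    [0, 0, 0, 0, 0.002, -0.02, -1],
    [0, 0, 0, 0, 0.002, -0.05, -1],
    [0, 0, 0, 0, 0.002, -0.08, -1],
    [0, 0, 0, 0.012, 0.08, -0.08, -1],
    [0, 0, 0, 0.024, 0.16, -0.08, -1],
    [0, 0, 0, 0.037, 0.24, -0.08, -1],
    [0, 0, 0, 0.037, 0.24, -0.08, -1],
    [0, 0, 0, 0.037, 0.24, -0.08, -1],
    [0, 0, 0, 0.055, 0.36, -0.08, -1],
    [0, 0, 0, 0.0725, 0.479, -0.08, -1],
    [0, 0, 0, 0.0725, 0.479, -0.08, -1],
    [0, 0, 0, 0.0725, 0.479, -0.08, -1],
    [0, 0, 0, 0.0725, 0.479, -0.08, -1],
    [0, 0, 0, 0.0725, 0.479, -0.08, -1],
    [0, 0, 0, 0.0725, 0.479, -0.08, -1]
  ]
}}

```text
clock: 27.35
tool_pos: [0.5552, -0.393, 0.0946]
orientation: [0.998, -0.061, -0.001, -0.0]
force: [0.1, 1.2, -0.7]
gripper_width: 0.0593
finger_force: 30.0
```

```bash
python3 - <<'E'
from h import *
to(([.557,-.392,.06],-.12,0),([.557,-.392,.024],-.12,0))
E
```

```text
[-0.0, 0.1, -0.1] [0.0018, -0.0011, 0.0716] rows 1.4
[-0.0, 0.1, -0.1] [0.0018, -0.0011, 0.1076] rows 0.7
```

{"name": "drive_tool", "arguments": {
  "moves": [
    [0, 0, 0, 0.001, -0.001, 0.04, -1],
    [0, 0, 0, 0.001, -0.001, 0.08, -1],
    [0, 0, 0, 0.001, -0.001, 0.1, -1],
    [0, 0, 0, 0.001, -0.001, 0.105, -1],
    [0, 0, 0, 0.001, -0.001, 0.108, -1],
    [0, 0, 0, 0.001, -0.001, 0.108, -1],
    [0, 0, 0, 0.001, -0.001, 0.108, 1],
    [0, 0, 0, 0.001, -0.001, 0.108, 1],
    [0, 0, 0, 0.001, -0.001, 0.108, 1],
    [0, 0, 0, 0.001, -0.001, 0.108, 1],
    [0, 0, 0, 0.001, -0.001, 0.07, 1],
    [0, 0, 0, 0.001, -0.001, 0.03, 1],
    [0, 0, 0, 0.001, -0.001, 0, 1],
    [0, 0, 0, 0.001, -0.001, 0, 1]
  ]
}}

```text
clock: 28.75
tool_pos: [0.5603, -0.3932, 0.1007]
orientation: [0.998, -0.06, 0.004, 0.002]
force: [1.1, 1.1, 0.4]
gripper_width: 0.0879
finger_force: 0.0
```

```bash
cat > pos.py <<'E'
from h import *
snap('top','last.png'); im=np.load('last_top.npy').astype(int)
# bright neutral blobs in world area
mx=im.max(2); sat=mx-im.min(2)
def blobs(m,x0,x1,y0,y1,amin,z):
    k=np.zeros_like(m,dtype='uint8'); k[y0:y1,x0:x1]=m[y0:y1,x0:x1]
    n,l,st,ce=cv2.connectedComponentsWithStats(k)
    for i in range(1,n):
        if st[i][4]>=amin:
            pts=np.argwhere(l==i)[:,::-1].astype('float32'); W=np.array([at('top',u,v,z)[:2] for u,v in pts],'float32')
            r=cv2.minAreaRect(W); print(st[i][4],ce[i].round(1).tolist(),'rect c',np.round(r[0],4),'size',np.round(r[1],3),'ang',round(r[2],1))
E
python3 - <<'E'
from pos import *
print('bright plate');blobs((mx>125)&(sat<30),265,360,165,255,25,.079)
print('brush');blobs((im[:,:,2]-im[:,:,0]>70),300,360,170,205,40,.079)
print('mat');blobs(mx>70,446,498,180,284,25,.048)
E
```

```text
bright plateTraceback (most recent call last):
  File "<stdin>", line 2, in <module>
  File "pos.py", line 10, in blobs
    pts=np.argwhere(l==i)[:,::-1].astype('float32'); W=np.array([at('top',u,v,z)[:2] for u,v in pts],'float32')
                                                                 ~~^^^^^^^^^^^^^
  File "h.py", line 9, in at
    p,R,t=cam(n); d=np.array([(u-p['cx'])/p['fx'],(v-p['cy'])/p['fy']]); s=d.copy()
          ~~~^^^
  File "h.py", line 5, in cam
    p=arm.camera_params(n); return p,np.array(p['R']),np.array(p['t'])
ValueError: time passes only in moves, steps and waits
```

```bash
sed -i 's/^def cam(n):/import functools\n@functools.cache\ndef cam(n):/' h.py
python3 - <<'E'
from pos import *
print('bright plate');blobs((mx>125)&(sat<30),265,360,165,255,25,.079)
print('brush');blobs((im[:,:,2]-im[:,:,0]>70),300,360,170,205,40,.079)
print('mat');blobs(mx>70,446,498,180,284,25,.048)
E
```

```text
bright plate
4612 [309.3, 216.5] rect c [0.529  0.0527] size [0.223 0.192] ang 83.2
brush
390 [336.1, 185.7] rect c [ 0.5888 -0.0187] size [0.062 0.043] ang 64.9
mat
155 [476.5, 197.3] rect c [ 0.5536 -0.3821] size [0.031 0.037] ang 84.3
```

```bash
python3 - <<'E'
from pos import *
print('tin');blobs((mx>160)&(sat<30),300,360,200,255,40,.079)
print(arm.sense()['joint_pos'])
to(([.56,-.393,.14],-.12,0),([.56,-.2,.14],-.3,0),([.5888,-.0187,.12],-.437,0),([.5888,-.0187,.053],-.437,0))
E
```

```text
tin
318 [329.8, 230.8] rect c [0.4731 0.0011] size [0.045 0.045] ang 88.9
[ 5.22648590e-01  5.72601715e-01 -2.97482515e-03  1.61883045e+00
  1.49770255e-03  9.51587707e-01 -1.17023371e+00]
[-0.1, 0.1, 0.1] [0.0035, 0.0018, -0.0085] rows 0.2
[-0.0, 0.1, 10.4] [-0.0194, -0.1898, -0.0083] rows 3.9
[-0.0, 0.1, 18.2] [-0.0122, -0.3733, 0.0119] rows 3.7
[-0.0, 0.1, 18.2] [-0.0121, -0.3732, 0.0789] rows 1.3
```

{"name": "drive_tool", "arguments": {
  "moves": [
    [0, 0, 10.4, -0.019, -0.19, -0.03, 1],
    [0, 0, 10.4, -0.019, -0.19, -0.03, 1],
    [0, 0, 10.4, -0.019, -0.19, -0.03, 1],
    [0, 0, 18.2, -0.012, -0.373, -0.01, 1],
    [0, 0, 18.2, -0.012, -0.373, -0.01, 1],
    [0, 0, 18.2, -0.012, -0.373, -0.01, 1],
    [0, 0, 18.2, -0.012, -0.373, 0.012, 1],
    [0, 0, 18.2, -0.012, -0.373, 0.012, 1],
    [0, 0, 18.2, -0.012, -0.373, 0.012, 1],
    [0, 0, 18.2, -0.012, -0.373, 0.012, 1],
    [0, 0, 18.2, -0.012, -0.373, 0.012, 1],
    [0, 0, 18.2, -0.012, -0.373, 0.012, 1],
    [0, 0, 18.2, -0.012, -0.373, 0.012, 1],
    [0, 0, 18.2, -0.012, -0.373, 0.012, 1],
    [0, 0, 18.2, -0.012, -0.373, 0.012, 1]
  ]
}}

```text
clock: 30.4
tool_pos: [0.5896, -0.0198, 0.0835]
orientation: [0.976, -0.217, -0.0, -0.0]
force: [-0.2, 0.1, -0.1]
gripper_width: 0.0878
finger_force: 0.0
```

```bash
python3 - <<'E'
from h import *
to(([.5888,-.0187,.08],-.437,0),([.5888,-.0187,.053],-.437,0))
E
```

```text
[-0.0, 0.0, -0.0] [-0.0011, -0.0006, 0.0405] rows 0.8
[-0.0, 0.0, -0.0] [-0.0011, -0.0006, 0.0675] rows 0.5
```

{"name": "drive_tool", "arguments": {
  "moves": [
    [0, 0, 0, -0.001, -0.001, 0.035, 1],
    [0, 0, 0, -0.001, -0.001, 0.06, 1],
    [0, 0, 0, -0.001, -0.001, 0.0675, 1],
    [0, 0, 0, -0.001, -0.001, 0.0675, 1],
    [0, 0, 0, -0.001, -0.001, 0.0675, -1],
    [0, 0, 0, -0.001, -0.001, 0.0675, -1],
    [0, 0, 0, -0.001, -0.001, 0.0675, -1],
    [0, 0, 0, -0.001, -0.001, 0.0675, -1],
    [0, 0, 0, -0.001, -0.001, 0.0675, -1],
    [0, 0, 0, -0.001, -0.001, 0.0675, -1],
    [0, 0, 0, -0.001, -0.001, 0.0675, -1],
    [0, 0, 0, -0.001, -0.001, 0.0675, -1]
  ]
}}

```text
clock: 31.6
tool_pos: [0.5898, -0.0179, 0.017]
orientation: [0.976, -0.216, 0.001, -0.0]
force: [-0.7, -0.0, 8.0]
gripper_width: 0.0659
finger_force: 29.9
```

```bash
python3 - <<'E'
from h import *
to(([.5888,-.0187,.13],-.437,0),([.55,-.2,.13],-.3,0),([.473,-.3815,.13],-.12,0),([.473,-.3815,.026],-.12,0))
E
```

```text
[-0.1, -0.1, 0.0] [-0.0005, 0.001, -0.076] rows 1.5
[-0.1, -0.1, -7.8] [0.0409, 0.1817, -0.0762] rows 3.7
[-0.1, -0.1, -18.1] [0.0479, 0.3788, -0.0764] rows 3.9
[-0.1, -0.1, -18.1] [0.0478, 0.3789, 0.0276] rows 2.1
```

Brush gripped at 66 mm. I'll carry it to the mat centre.

{"name": "drive_tool", "arguments": {
  "moves": [
    [0, 0, 0, 0, 0, -0.03, -1],
    [0, 0, 0, 0, 0, -0.08, -1],
    [0, 0, 0, 0, 0, -0.08, -1],
    [0, 0, -8, 0.041, 0.18, -0.08, -1],
    [0, 0, -8, 0.041, 0.18, -0.08, -1],
    [0, 0, -8, 0.041, 0.18, -0.08, -1],
    [0, 0, -8, 0.041, 0.18, -0.08, -1],
    [0, 0, -18, 0.048, 0.379, -0.08, -1],
    [0, 0, -18, 0.048, 0.379, -0.08, -1],
    [0, 0, -18, 0.048, 0.379, -0.08, -1],
    [0, 0, -18, 0.048, 0.379, -0.08, -1],
    [0, 0, -18, 0.048, 0.379, -0.08, -1],
    [0, 0, -18, 0.048, 0.379, -0.08, -1],
    [0, 0, -18, 0.048, 0.379, -0.08, -1],
    [0, 0, -18, 0.048, 0.379, -0.08, -1]
  ]
}}

```text
clock: 33.1
tool_pos: [0.4734, -0.3797, 0.0954]
orientation: [0.998, -0.06, -0.0, -0.001]
force: [0.1, -0.0, -1.1]
gripper_width: 0.0659
finger_force: 29.9
```

```bash
python3 - <<'E'
from h import *
to(([.473,-.3815,.13],-.12,0),([.473,-.3815,.024],-.12,0))
E
```

```text
[-0.1, 0.0, 0.0] [-0.0002, 0.0018, 0.0024] rows 0.1
[-0.1, 0.0, 0.0] [-0.0002, 0.002, 0.1084] rows 2.1
```

{"name": "drive_tool", "arguments": {
  "moves": [
    [0, 0, 0, 0, 0.001, 0.04, -1],
    [0, 0, 0, 0, 0.001, 0.08, -1],
    [0, 0, 0, 0, 0.001, 0.1, -1],
    [0, 0, 0, 0, 0.001, 0.105, -1],
    [0, 0, 0, 0, 0.001, 0.108, -1],
    [0, 0, 0, 0, 0.001, 0.108, -1],
    [0, 0, 0, 0, 0.001, 0.108, 1],
    [0, 0, 0, 0, 0.001, 0.108, 1],
    [0, 0, 0, 0, 0.001, 0.108, 1],
    [0, 0, 0, 0, 0.001, 0.108, 1],
    [0, 0, 0, 0, 0.001, 0.07, 1],
    [0, 0, 0, 0, 0.001, 0.03, 1],
    [0, 0, 0, 0, 0.001, -0.02, 1],
    [0, 0, 0, 0, 0.001, -0.02, 1],
    [0, 0, 0, 0, 0.001, -0.02, 1]
  ]
}}

```text
clock: 34.6
tool_pos: [0.473, -0.3834, 0.1173]
orientation: [0.998, -0.061, 0.001, 0.001]
force: [-1.4, -0.2, -0.2]
gripper_width: 0.0879
finger_force: 0.0
```

```bash
python3 - <<'E'
from pos import *
print('tin');blobs((mx>160)&(sat<30),300,360,200,255,40,.079)
print('jar');blobs((mx>70)&(sat<40),446,505,180,284,25,.048)
print('brush');blobs((im[:,:,2]-im[:,:,0]>70),446,498,180,284,25,.048)
to(([.48,-.2,.14],-.06,0),([.472,.0005,.12],0,0),([.472,.0005,.053],0,0))
E
```

```text
tin
139 [330.5, 230.5] rect c [0.4743 0.002 ] size [0.041 0.04 ] ang 2.6
jar
193 [477.8, 191.7] rect c [ 0.5681 -0.3879] size [0.037 0.061] ang 17.6
brush
88 [474.3, 230.8] rect c [ 0.4685 -0.37  ] size [0.023 0.026] ang 84.5
[-0.0, 0.0, -3.6] [-0.0143, -0.1822, 0.0127] rows 3.7
[-0.0, 0.0, -7.0] [-0.0467, -0.3802, 0.0328] rows 4.0
[-0.0, 0.0, -7.0] [-0.0467, -0.3802, 0.0998] rows 1.3
```

{"name": "drive_tool", "arguments": {
  "moves": [
    [0, 0, -3.6, -0.014, -0.182, 0.01, 1],
    [0, 0, -3.6, -0.014, -0.182, 0.01, 1],
    [0, 0, -3.6, -0.014, -0.182, 0.01, 1],
    [0, 0, -3.6, -0.014, -0.182, 0.01, 1],
    [0, 0, -7, -0.047, -0.38, 0.03, 1],
    [0, 0, -7, -0.047, -0.38, 0.03, 1],
    [0, 0, -7, -0.047, -0.38, 0.03, 1],
    [0, 0, -7, -0.047, -0.38, 0.03, 1],
    [0, 0, -7, -0.047, -0.38, 0.03, 1],
    [0, 0, -7, -0.047, -0.38, 0.03, 1],
    [0, 0, -7, -0.047, -0.38, 0.03, 1],
    [0, 0, -7, -0.047, -0.38, 0.03, 1]
  ]
}}

```text
clock: 35.85
tool_pos: [0.4716, -0.0018, 0.0855]
orientation: [1.0, -0.002, -0.001, 0.0]
force: [0.2, -0.7, 0.3]
gripper_width: 0.0875
finger_force: 0.0
```

```bash
python3 - <<'E'
from h import *
to(([.472,.0005,.08],0,0),([.472,.0005,.055],0,0))
E
```

```text
[0.0, 0.1, -0.2] [0.0004, -0.0023, 0.0425] rows 0.9
[0.0, 0.1, -0.2] [0.0005, -0.0023, 0.0675] rows 0.5
```

{"name": "drive_tool", "arguments": {
  "moves": [
    [0, 0, 0, 0, -0.002, 0.035, 1],
    [0, 0, 0, 0, -0.002, 0.06, 1],
    [0, 0, 0, 0, -0.002, 0.067, 1],
    [0, 0, 0, 0, -0.002, 0.067, 1],
    [0, 0, 0, 0, -0.002, 0.067, -1],
    [0, 0, 0, 0, -0.002, 0.067, -1],
    [0, 0, 0, 0, -0.002, 0.067, -1],
    [0, 0, 0, 0, -0.002, 0.067, -1],
    [0, 0, 0, 0, -0.002, 0.067, -1],
    [0, 0, 0, 0, -0.002, 0.067, -1],
    [0, 0, 0, 0, -0.002, 0.067, -1],
    [0, 0, 0, 0, -0.002, 0.067, -1]
  ]
}}

```text
clock: 37.05
tool_pos: [0.4723, 0.0023, 0.0194]
orientation: [1.0, -0.0, 0.0, -0.0]
force: [-1.5, -1.0, 6.6]
gripper_width: 0.0536
finger_force: 30.0
```

```bash
python3 - <<'E'
from h import *
to(([.472,.0005,.13],0,0),([.46,-.2,.13],-.06,0),([.39,-.371,.13],-.12,0),([.39,-.371,.024],-.12,0))
E
```

```text
[-0.0, -0.0, -0.0] [-0.0002, 0.0017, -0.0736] rows 1.5
[-0.0, -0.0, 3.4] [-0.0122, 0.2022, -0.0737] rows 4.0
[-0.0, -0.0, 6.9] [-0.0822, 0.3732, -0.0739] rows 3.7
[-0.0, -0.0, 6.9] [-0.0823, 0.3733, 0.0321] rows 2.1
```

{"name": "drive_tool", "arguments": {
  "moves": [
    [0, 0, 0, 0, 0, -0.03, -1],
    [0, 0, 0, 0, 0, -0.078, -1],
    [0, 0, 0, 0, 0, -0.078, -1],
    [0, 0, 3.4, -0.012, 0.2, -0.078, -1],
    [0, 0, 3.4, -0.012, 0.2, -0.078, -1],
    [0, 0, 3.4, -0.012, 0.2, -0.078, -1],
    [0, 0, 3.4, -0.012, 0.2, -0.078, -1],
    [0, 0, 6.9, -0.082, 0.373, -0.078, -1],
    [0, 0, 6.9, -0.082, 0.373, -0.078, -1],
    [0, 0, 6.9, -0.082, 0.373, -0.078, -1],
    [0, 0, 6.9, -0.082, 0.373, -0.078, -1],
    [0, 0, 6.9, -0.082, 0.373, -0.078, -1],
    [0, 0, 6.9, -0.082, 0.373, -0.078, -1],
    [0, 0, 6.9, -0.082, 0.373, -0.078, -1],
    [0, 0, 6.9, -0.082, 0.373, -0.078, -1]
  ]
}}

```text
clock: 38.55
tool_pos: [0.3907, -0.3692, 0.0964]
orientation: [0.998, -0.059, -0.0, -0.001]
force: [0.7, 0.0, -2.1]
gripper_width: 0.0538
finger_force: 30.0
```

```bash
python3 - <<'E'
from h import *
to(([.39,-.371,.13],-.12,0),([.39,-.371,.0265],-.12,0))
E
```

```text
[-0.1, 0.0, 0.1] [-0.0005, 0.0019, 0.0034] rows 0.1
[-0.1, 0.0, 0.1] [-0.0004, 0.002, 0.1069] rows 2.1
```

{"name": "drive_tool", "arguments": {
  "moves": [
    [0, 0, 0, 0, 0.001, 0.04, -1],
    [0, 0, 0, 0, 0.001, 0.08, -1],
    [0, 0, 0, 0, 0.001, 0.1, -1],
    [0, 0, 0, 0, 0.001, 0.104, -1],
    [0, 0, 0, 0, 0.001, 0.107, -1],
    [0, 0, 0, 0, 0.001, 0.107, -1],
    [0, 0, 0, 0, 0.001, 0.107, 1],
    [0, 0, 0, 0, 0.001, 0.107, 1],
    [0, 0, 0, 0, 0.001, 0.107, 1],
    [0, 0, 0, 0, 0.001, 0.107, 1],
    [0, 0, 0, 0, 0.001, 0.07, 1],
    [0, 0, 0, 0, 0.001, 0.03, 1],
    [0, 0, 0, 0, 0.001, -0.02, 1],
    [0, 0, 0, 0, 0.001, -0.02, 1],
    [0, 0, 0, 0, 0.001, -0.02, 1]
  ]
}}

```text
clock: 40.05
tool_pos: [0.3905, -0.3724, 0.118]
orientation: [0.998, -0.06, 0.001, 0.001]
force: [-0.8, 1.0, -1.4]
gripper_width: 0.088
finger_force: 0.0
```

```bash
python3 - <<'E'
from pos import *
print('plate');blobs((mx>148)&(sat<45),265,360,165,255,4,.045)
print('scraper')
q=im[200:290,170:225]; 
to(([.5,-.2,.17],-.12,0),([.52,.1,.17],-.12,0),([.44,.33,.16],-.06,0))
snap('top','t7.png',(170,160,400,290),3.4)
E
```

```text
plate
scraper
[-0.0, 0.0, -0.0] [0.0891, -0.1837, -0.0164] rows 4.1
[-0.0, 0.0, -0.0] [0.0729, -0.4839, -0.0162] rows 6.0
[-0.0, 0.0, -3.5] [-0.0342, -0.7026, -0.0061] rows 4.9
```

View pics/t7.png

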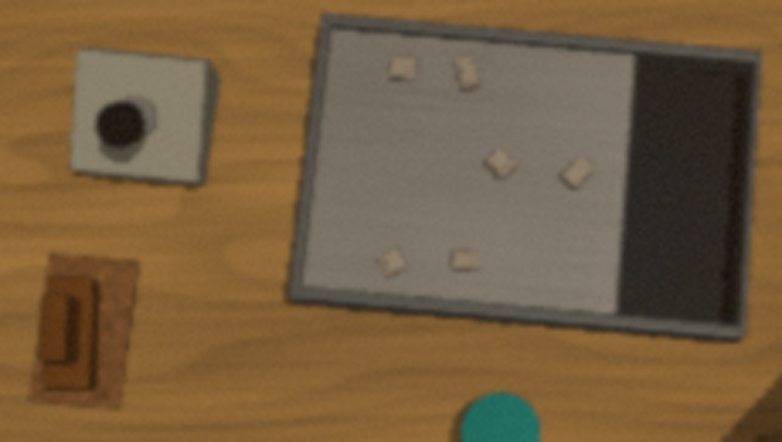

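The plate is clear of things, all six chips are undisturbed at (402,69), (467,73), (500,164), (577,172), (391,262) and (463,261), and the scraper fin at (62,330) is where it was. I'll fetch the scraper.

{"name": "drive_tool", "arguments": {
  "newtons": 50,
  "moves": [
    [0, 0, 0, 0.089, -0.184, -0.016, 1],
    [0, 0, 0, 0.089, -0.184, -0.016, 1],
    [0, 0, 0, 0.089, -0.184, -0.016, 1],
    [0, 0, 0, 0.089, -0.184, -0.016, 1],
    [0, 0, 0, 0.073, -0.484, -0.016, 1],
    [0, 0, 0, 0.073, -0.484, -0.016, 1],
    [0, 0, 0, 0.073, -0.484, -0.016, 1],
    [0, 0, 0, 0.073, -0.484, -0.016, 1],
    [0, 0, 0, 0.073, -0.484, -0.016, 1],
    [0, 0, 0, 0.073, -0.484, -0.016, 1],
    [0, 0, -5, -0.034, -0.7, -0.006, 1],
    [0, 0, -5, -0.034, -0.7, -0.006, 1],
    [0, 0, -5, -0.034, -0.7, -0.006, 1],
    [0, 0, -5, -0.034, -0.7, -0.006, 1],
    [0, 0, -5, -0.034, -0.7, -0.006, 1],
    [0, 0, -5, -0.034, -0.7, -0.006, 1],
    [0, 0, -5, -0.034, -0.7, -0.006, 1],
    [0, 0, -5, -0.034, -0.7, -0.006, 1]
  ]
}}

```text
clock: 41.95
tool_pos: [0.4402, 0.3251, 0.1218]
orientation: [1.0, -0.017, -0.001, 0.001]
force: [0.4, -0.9, 0.1]
gripper_width: 0.088
finger_force: 0.0
```

```bash
python3 - <<'E'
from pos import *
print('mat');blobs((mx>70),440,508,178,290,25,.048)
to(([.421,.360,.1],-.03,0),([.421,.360,.038],-.03,0))
E
```

```text
mat
1683 [475.7, 236.8] rect c [ 0.4635 -0.369 ] size [0.175 0.296] ang 85.3
428 [479.5, 196.3] rect c [ 0.5576 -0.3917] size [0.06  0.059] ang 84.7
500 [479.0, 228.5] rect c [ 0.4727 -0.3819] size [0.067 0.049] ang 84.0
505 [478.0, 260.1] rect c [ 0.3924 -0.3716] size [0.056 0.056] ang 84.6
[0.1, 0.1, -0.3] [-0.0208, -0.0345, 0.0591] rows 1.4
[0.1, 0.1, -0.3] [-0.0207, -0.0346, 0.1211] rows 1.2
```

Jar, brush and tin are measured on the mat at (0.558,-0.392), (0.473,-0.382) and (0.392,-0.372). Now I'll grip the scraper fin.

{"name": "drive_tool", "arguments": {
  "moves": [
    [0, 0, 0, -0.021, -0.0345, 0.03, 1],
    [0, 0, 0, -0.021, -0.0345, 0.06, 1],
    [0, 0, 0, -0.021, -0.0345, 0.09, 1],
    [0, 0, 0, -0.021, -0.0345, 0.11, 1],
    [0, 0, 0, -0.021, -0.0345, 0.12, 1],
    [0, 0, 0, -0.021, -0.0345, 0.12, 1],
    [0, 0, 0, -0.021, -0.0345, 0.12, -1],
    [0, 0, 0, -0.021, -0.0345, 0.12, -1],
    [0, 0, 0, -0.021, -0.0345, 0.12, -1],
    [0, 0, 0, -0.021, -0.0345, 0.12, -1],
    [0, 0, 0, -0.021, -0.0345, 0.12, -1],
    [0, 0, 0, -0.021, -0.0345, 0.12, -1],
    [0, 0, 0, -0.021, -0.0345, 0.12, -1],
    [0, 0, 0, -0.021, -0.0345, 0.12, -1],
    [0, 0, 0, -0.021, -0.0345, 0.12, -1],
    [0, 0, 0, -0.021, -0.0345, 0.12, -1],
    [0, 0, 0, -0.021, -0.0345, 0.12, -1]
  ]
}}

```text
clock: 43.7
tool_pos: [0.4202, 0.3625, 0.0031]
orientation: [1.0, -0.017, -0.0, -0.0]
force: [0.0, 0.1, -1.2]
gripper_width: 0.0197
finger_force: 50.0
```

```bash
python3 - <<'E'
from h import *
s=arm.sense();print(s['tool_pos'],s['force'],s['gripper_width'])
q=-.119;c=np.array([.5363,.0343]);P=lambda x,y,z:[c[0]+x*np.cos(q)-y*np.sin(q),c[1]+x*np.sin(q)+y*np.cos(q),z]
zg=s['tool_pos'][2]+.037 ; print('tip',zg)
zo=zg+.029
to(([.421,.36,.12],-.03,0),(P(.058,.113,.12),q,0),(P(.058,.113,zo+.001),q,0))
E
```

```text
[0.42019253 0.36249179 0.00306898] [ 0.03790761  0.13508297 -1.210897  ] 0.01968320350608864
tip 0.040068976831972185
[-0.0, 0.0, -0.2] [0.0009, 0.0024, -0.0799] rows 1.6
[-0.0, 0.0, 4.9] [0.1943, 0.2165, -0.0801] rows 5.8
[-0.0, 0.0, 4.9] [0.1944, 0.2166, -0.0302] rows 1.0
```

Scraper gripped (19.7 mm). I'll check clearance for the landing behind the back chips.

```bash
cat >> h.py <<'E'
Q=-.119; C=np.array([.5363,.0343])+(-.002)*np.array([np.cos(Q),np.sin(Q)])
def PL(x,y,z,dy=.002): return [C[0]+x*np.cos(Q)-y*np.sin(Q),C[1]+x*np.sin(Q)+y*np.cos(Q)+dy,z]
def inpl(X): d=np.array(X[:2])-C; return np.round([d[0]*np.cos(Q)+d[1]*np.sin(Q),-d[0]*np.sin(Q)+d[1]*np.cos(Q)],4)
E
python3 - <<'E'
from h import *
A=lambda x,y,z:inpl(at('top',170+x/3.4,160+y/3.4,z))
for n,p in dict(c0L=(388,69),c0t=(402,57),c0b=(402,82),c1L=(455,70),c4L=(377,262),c4b=(391,276),c5b=(463,272)).items(): print(n,A(*p,.045))
print('backlip inner',A(330,29,.035),A(303,286,.035),'near lip top inner',A(303,288,.045),A(615,313,.045),'far inner',A(632,56,.035))
to(([.421,.36,.14],-.03,0),(PL(.054,.113,.14),Q,0),(PL(.054,.113,.085),Q,0))
E
```

```text
c0L [0.0714 0.0904]
c0t [0.0819 0.0806]
c0b [0.062  0.0786]
c1L [0.0752 0.0388]
c4L [-0.0786  0.083 ]
c4b [-0.0882  0.0714]
c5b [-0.0804  0.0177]
backlip inner [0.102 0.14 ] [-0.1005  0.1378] near lip top inner [-0.1031  0.1363] [-0.101  -0.0984] far inner [ 0.1012 -0.0971]
[-0.0, 0.0, -0.2] [0.0009, 0.0024, -0.0999] rows 2.0
[-0.0, 0.0, 4.9] [0.1883, 0.214, -0.1001] rows 5.7
[-0.0, 0.0, 4.9] [0.1883, 0.214, -0.0451] rows 1.1
```

{"name": "drive_tool", "arguments": {
  "moves": [
    [0, 0, 0, 0, 0, -0.04, -1],
    [0, 0, 0, 0, 0, -0.08, -1],
    [0, 0, 0, 0, 0, -0.1, -1],
    [0, 0, 0, 0, 0, -0.1, -1],
    [0, 0, 4.9, 0.188, 0.212, -0.1, -1],
    [0, 0, 4.9, 0.188, 0.212, -0.1, -1],
    [0, 0, 4.9, 0.188, 0.212, -0.1, -1],
    [0, 0, 4.9, 0.188, 0.212, -0.1, -1],
    [0, 0, 4.9, 0.188, 0.212, -0.1, -1],
    [0, 0, 4.9, 0.188, 0.212, -0.1, -1],
    [0, 0, 4.9, 0.188, 0.212, -0.1, -1],
    [0, 0, 4.9, 0.188, 0.212, -0.1, -1],
    [0, 0, 4.9, 0.188, 0.212, -0.1, -1],
    [0, 0, 4.9, 0.188, 0.212, -0.1, -1],
    [0, 0, 4.9, 0.188, 0.212, -0.1, -1]
  ]
}}

```text
clock: 45.2
tool_pos: [0.6004, 0.1456, 0.1028]
orientation: [0.998, -0.058, -0.0, -0.0]
force: [0.4, 0.0, -1.8]
gripper_width: 0.0196
finger_force: 50.0
```

```bash
python3 - <<'E'
from h import *
s=arm.sense(); print(s['gripper_width'],s['joint_pos'])
to((PL(.054,.1155,.07),Q,0),(PL(.054,-.098,.07),Q,0))
E
```

```text
0.019587276292336222 [-0.17537903  0.47988825 -0.21664767  1.76157383  0.12443091  0.91379704
 -2.13175854]
[-0.0, 0.0, 0.1] [0.0014, 0.0006, 0.0698] rows 1.4
[-0.0, 0.0, 0.1] [0.0008, 0.2141, 0.0697] rows 4.3
```

{"name": "drive_tool", "arguments": {
  "moves": [
    [0, 0, 0, 0.001, 0.0005, 0.03, -1],
    [0, 0, 0, 0.001, 0.0005, 0.05, -1],
    [0, 0, 0, 0.001, 0.0005, 0.06, -1],
    [0, 0, 0, 0.001, 0.0005, 0.066, -1],
    [0, 0, 0, 0.001, 0.0005, 0.07, -1],
    [0, 0, 0, 0.001, 0.0005, 0.07, -1],
    [0, 0, 0, 0.001, 0.0005, 0.07, -1]
  ]
}}

```text
clock: 45.9
tool_pos: [0.6027, 0.1439, 0.0337]
orientation: [0.998, -0.059, 0.0, -0.0]
force: [0.5, 0.0, -1.1]
gripper_width: 0.0199
finger_force: 50.0
```

{"name": "drive_tool", "arguments": {
  "moves": [
    [0, 0, 0, 0, 0.012, 0, -1],
    [0, 0, 0, 0, 0.024, 0, -1],
    [0, 0, 0, 0, 0.036, 0, -1],
    [0, 0, 0, 0, 0.048, 0, -1],
    [0, 0, 0, 0, 0.06, 0, -1],
    [0, 0, 0, 0, 0.072, 0, -1],
    [0, 0, 0, 0, 0.084, 0, -1],
    [0, 0, 0, 0, 0.096, 0, -1],
    [0, 0, 0, 0, 0.108, 0, -1],
    [0, 0, 0, 0, 0.12, 0, -1],
    [0, 0, 0, 0, 0.132, 0, -1],
    [0, 0, 0, 0, 0.144, 0, -1],
    [0, 0, 0, 0, 0.156, 0, -1],
    [0, 0, 0, 0, 0.168, 0, -1],
    [0, 0, 0, 0, 0.18, 0, -1],
    [0, 0, 0, 0, 0.192, 0, -1],
    [0, 0, 0, 0, 0.204, 0, -1],
    [0, 0, 0, 0, 0.215, 0, -1],
    [0, 0, 0, 0, 0.22, 0, -1],
    [0, 0, 0, 0, 0.22, 0, -1]
  ]
}}

```text
clock: 47.9
tool_pos: [0.5759, -0.0759, 0.0328]
orientation: [0.998, -0.06, -0.0, -0.0]
force: [-0.0, 0.1, -2.0]
gripper_width: 0.0199
finger_force: 50.0
```

```bash
cat > chips.py <<'E'
from pos import *
ref=cv2.GaussianBlur(im.astype('float32').mean(2),(0,0),8)
m=(im.mean(2)-ref>9)&(sat<50); blobs(m,250,405,162,262,6,.045)
E
python3 - <<'E'
from h import *
s=arm.sense(); print(s['gripper_width'],s['force'],inpl(s['tool_pos']))
to((PL(.054,-.105,.12),Q,0),(PL(.004,.05,.12),Q,0),(PL(.004,.05,.07),Q,0))
E
```

```text
0.019889277891290937 [-0.01215103  0.0787054  -1.98663993] [ 0.0544 -0.1047]
[-0.0, 0.0, -0.1] [-0.0006, -0.0017, -0.0502] rows 1.0
[-0.0, 0.0, -0.1] [-0.0508, -0.1566, -0.0501] rows 3.3
[-0.0, 0.0, -0.1] [-0.0508, -0.1566, -0.0001] rows 1.0
```

{"name": "drive_tool", "arguments": {
  "moves": [
    [0, 0, 0, 0, 0, -0.05, -1],
    [0, 0, 0, 0, 0, -0.05, -1],
    [0, 0, 0, -0.051, -0.157, -0.05, -1],
    [0, 0, 0, -0.051, -0.157, -0.05, -1],
    [0, 0, 0, -0.051, -0.157, -0.05, -1],
    [0, 0, 0, -0.051, -0.157, -0.05, -1],
    [0, 0, 0, -0.051, -0.157, -0.05, -1],
    [0, 0, 0, -0.051, -0.157, -0.05, -1],
    [0, 0, 0, -0.051, -0.157, -0.02, -1],
    [0, 0, 0, -0.051, -0.157, -0.006, -1],
    [0, 0, 0, -0.051, -0.157, 0, -1],
    [0, 0, 0, -0.051, -0.157, 0, -1]
  ]
}}

```text
clock: 49.1
tool_pos: [0.5438, 0.0856, 0.0327]
orientation: [0.998, -0.06, -0.001, 0.0]
force: [-0.2, 0.4, -1.3]
gripper_width: 0.0197
finger_force: 50.0
```

{"name": "drive_tool", "arguments": {
  "moves": [
    [0, 0, 0, 0, 0.012, 0, -1],
    [0, 0, 0, 0, 0.024, 0, -1],
    [0, 0, 0, 0, 0.036, 0, -1],
    [0, 0, 0, 0, 0.048, 0, -1],
    [0, 0, 0, 0, 0.06, 0, -1],
    [0, 0, 0, 0, 0.072, 0, -1],
    [0, 0, 0, 0, 0.084, 0, -1],
    [0, 0, 0, 0, 0.096, 0, -1],
    [0, 0, 0, 0, 0.108, 0, -1],
    [0, 0, 0, 0, 0.12, 0, -1],
    [0, 0, 0, 0, 0.132, 0, -1],
    [0, 0, 0, 0, 0.144, 0, -1],
    [0, 0, 0, 0, 0.15, 0, -1],
    [0, 0, 0, 0, 0.155, 0, -1],
    [0, 0, 0, 0, 0.155, 0, -1]
  ]
}}

```text
clock: 50.6
tool_pos: [0.5255, -0.0674, 0.0328]
orientation: [0.998, -0.06, -0.0, -0.0]
force: [0.0, -0.2, -0.8]
gripper_width: 0.0194
finger_force: 50.0
```

```bash
python3 - <<'E'
from h import *
s=arm.sense(); print(s['gripper_width'],s['force'],inpl(s['tool_pos']))
to((PL(.004,-.105,.12),Q,0),(PL(-.055,.1155,.12),Q,0),(PL(-.055,.1155,.07),Q,0))
E
```

```text
0.019449395793124137 [ 0.04859588 -0.21646982 -0.84696162] [ 0.0034 -0.1023]
[-0.0, 0.0, -0.0] [0.0004, 0.0007, -0.0502] rows 1.0
[-0.0, 0.0, -0.0] [-0.0587, -0.2197, -0.0501] rows 4.6
[-0.0, 0.0, -0.0] [-0.0587, -0.2197, -0.0001] rows 1.0
```

{"name": "drive_tool", "arguments": {
  "moves": [
    [0, 0, 0, 0, 0.001, -0.05, -1],
    [0, 0, 0, 0, 0.001, -0.05, -1],
    [0, 0, 0, -0.0585, -0.2195, -0.05, -1],
    [0, 0, 0, -0.0585, -0.2195, -0.05, -1],
    [0, 0, 0, -0.0585, -0.2195, -0.05, -1],
    [0, 0, 0, -0.0585, -0.2195, -0.05, -1],
    [0, 0, 0, -0.0585, -0.2195, -0.05, -1],
    [0, 0, 0, -0.0585, -0.2195, -0.05, -1],
    [0, 0, 0, -0.0585, -0.2195, -0.05, -1],
    [0, 0, 0, -0.0585, -0.2195, -0.05, -1],
    [0, 0, 0, -0.0585, -0.2195, -0.02, -1],
    [0, 0, 0, -0.0585, -0.2195, -0.006, -1],
    [0, 0, 0, -0.0585, -0.2195, 0, -1],
    [0, 0, 0, -0.0585, -0.2195, 0, -1]
  ]
}}

```text
clock: 52.0
tool_pos: [0.4933, 0.157, 0.0327]
orientation: [0.998, -0.06, -0.001, 0.0]
force: [0.0, -0.4, -1.3]
gripper_width: 0.0196
finger_force: 50.0
```

{"name": "drive_tool", "arguments": {
  "moves": [
    [0, 0, 0, 0, 0.012, 0, -1],
    [0, 0, 0, 0, 0.024, 0, -1],
    [0, 0, 0, 0, 0.036, 0, -1],
    [0, 0, 0, 0, 0.048, 0, -1],
    [0, 0, 0, 0, 0.06, 0, -1],
    [0, 0, 0, 0, 0.072, 0, -1],
    [0, 0, 0, 0, 0.084, 0, -1],
    [0, 0, 0, 0, 0.096, 0, -1],
    [0, 0, 0, 0, 0.108, 0, -1],
    [0, 0, 0, 0, 0.12, 0, -1],
    [0, 0, 0, 0, 0.132, 0, -1],
    [0, 0, 0, 0, 0.144, 0, -1],
    [0, 0, 0, 0, 0.156, 0, -1],
    [0, 0, 0, 0, 0.168, 0, -1],
    [0, 0, 0, 0, 0.18, 0, -1],
    [0, 0, 0, 0, 0.192, 0, -1],
    [0, 0, 0, 0, 0.204, 0, -1],
    [0, 0, 0, 0, 0.215, 0, -1],
    [0, 0, 0, 0, 0.22, 0, -1],
    [0, 0, 0, 0, 0.22, 0, -1]
  ]
}}

```text
clock: 54.0
tool_pos: [0.4673, -0.0612, 0.0328]
orientation: [0.998, -0.06, -0.0, -0.0]
force: [-0.3, 0.2, -2.1]
gripper_width: 0.0196
finger_force: 50.0
```

```bash
python3 - <<'E'
from h import *
s=arm.sense(); print(s['gripper_width'],s['force'],inpl(s['tool_pos']))
to((PL(-.055,-.105,.15),Q,0),(PL(-.03,.2,.17),Q,0),([.4255,.3575,.15],-.09,0))
E
```

```text
0.019550971623033462 [-0.26882505  0.17863371 -2.05896188] [-0.0552 -0.103 ]
[-0.0, 0.0, -0.1] [-0.0001, -0.0001, -0.0802] rows 1.6
[-0.0, 0.0, -0.1] [0.0246, -0.3051, -0.1001] rows 6.1
[-0.0, 0.0, -1.7] [-0.0917, -0.4107, -0.08] rows 3.2
```

Now I'll lift over to the rest, still holding the scraper, and look at the plate and tray.

{"name": "drive_tool", "arguments": {
  "moves": [
    [0, 0, 0, 0, 0, -0.04, -1],
    [0, 0, 0, 0, 0, -0.08, -1],
    [0, 0, 0, 0, 0, -0.08, -1],
    [0, 0, 0, 0.025, -0.305, -0.1, -1],
    [0, 0, 0, 0.025, -0.305, -0.1, -1],
    [0, 0, 0, 0.025, -0.305, -0.1, -1],
    [0, 0, 0, 0.025, -0.305, -0.1, -1],
    [0, 0, 0, 0.025, -0.305, -0.1, -1],
    [0, 0, 0, 0.025, -0.305, -0.1, -1],
    [0, 0, 0, 0.025, -0.305, -0.1, -1],
    [0, 0, -1.7, -0.092, -0.411, -0.08, -1],
    [0, 0, -1.7, -0.092, -0.411, -0.08, -1],
    [0, 0, -1.7, -0.092, -0.411, -0.08, -1],
    [0, 0, -1.7, -0.092, -0.411, -0.08, -1],
    [0, 0, -1.7, -0.092, -0.411, -0.08, -1],
    [0, 0, -1.7, -0.092, -0.411, -0.08, -1],
    [0, 0, -1.7, -0.092, -0.411, -0.08, -1]
  ]
}}

```text
clock: 55.7
tool_pos: [0.4263, 0.3568, 0.1128]
orientation: [0.999, -0.046, 0.0, 0.0]
force: [0.0, -0.0, -1.3]
gripper_width: 0.0198
finger_force: 50.0
```

```bash
python3 - <<'E'
from h import *
snap('top','t8.png',(240,155,410,265),4.6)
im=cv2.imread('pics/t8.png'); cv2.imwrite('pics/t8.png',np.clip(255*(im/255.)**.7,0,255).astype('uint8'))
s=arm.sense();print(s['gripper_width'],s['force'])
to(([.4255,.3575,.08],-.09,0),([.4255,.3575,.041],-.09,0))
E
```

```text
0.019992849721454223 [ 0.30574821  0.26603134 -1.47530228]
[0.0, -0.0, -0.1] [-0.0009, -0.0005, 0.07] rows 1.4
[0.0, -0.0, -0.1] [-0.0009, -0.0005, 0.109] rows 0.8
```

View pics/t8.png

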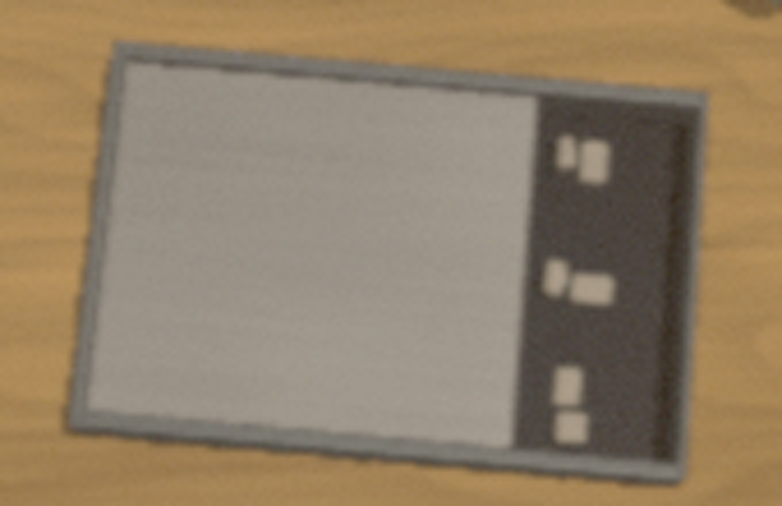

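All six chips lie in the tray (565–610, 135–440) and the plate is empty. I'll set the scraper on its rest.

{"name": "drive_tool", "arguments": {
  "moves": [
    [0, 0, 0, -0.001, -0.0005, 0.04, -1],
    [0, 0, 0, -0.001, -0.0005, 0.08, -1],
    [0, 0, 0, -0.001, -0.0005, 0.1, -1],
    [0, 0, 0, -0.001, -0.0005, 0.106, -1],
    [0, 0, 0, -0.001, -0.0005, 0.109, -1],
    [0, 0, 0, -0.001, -0.0005, 0.1095, -1],
    [0, 0, 0, -0.001, -0.0005, 0.1095, -1]
  ]
}}

```text
clock: 56.45
tool_pos: [0.4248, 0.3599, 0.0048]
orientation: [0.999, -0.045, 0.001, -0.001]
force: [-0.0, -0.4, -1.5]
gripper_width: 0.0193
finger_force: 50.0
```

{"name": "drive_tool", "arguments": {
  "moves": [
    [0, 0, 0, 0, 0, 0, 1],
    [0, 0, 0, 0, 0, 0, 1],
    [0, 0, 0, 0, 0, 0, 1],
    [0, 0, 0, 0, 0, 0, 1],
    [0, 0, 0, 0, 0, 0, 1],
    [0, 0, 0, 0, 0, 0, 1],
    [0, 0, 0, 0, 0, 0, 1],
    [0, 0, 0, 0, 0, -0.03, 1],
    [0, 0, 0, 0, 0, -0.07, 1],
    [0, 0, 0, 0, 0, -0.12, 1],
    [0, 0, 0, 0, 0, -0.12, 1],
    [0, 0, 0, 0, 0, -0.12, 1]
  ]
}}

```text
clock: 57.65
tool_pos: [0.4245, 0.3596, 0.1247]
orientation: [0.999, -0.045, 0.001, -0.001]
force: [-0.5, 0.1, -1.1]
gripper_width: 0.0875
finger_force: 0.0
```

```bash
python3 - <<'E'
from h import *
c=np.array([.5725,.311,.076]);a=-.12;z=Rt(a,.349).as_matrix()[:,2]
c=c-.018*z
to(([.44,.30,.16],-.12,0),(c-.07*z,a,.349),(c-.011*z,a,.349))
s=arm.sense();print(s['joint_pos'])
E
```

```text
[-0.1, -0.1, 1.8] [0.0207, 0.058, 0.0016] rows 1.2
[-0.4, 19.9, 1.7] [0.1343, 0.0347, 0.001] rows 2.3
[-0.4, 19.9, 1.7] [0.1543, 0.0355, 0.0564] rows 1.2
[-0.45463935  0.3863473  -0.44910275  1.88015868  0.20776501  0.91776826
 -2.66146839]
```

{"name": "drive_tool", "arguments": {
  "newtons": 20,
  "moves": [
    [0, 0, 1.8, 0.021, 0.058, 0.002, -1],
    [0, 0, 1.8, 0.021, 0.058, 0.002, -1],
    [-0.4, 19.9, 1.7, 0.134, 0.035, 0.001, -1],
    [-0.4, 19.9, 1.7, 0.134, 0.035, 0.001, -1],
    [-0.4, 19.9, 1.7, 0.134, 0.035, 0.001, -1],
    [-0.4, 19.9, 1.7, 0.134, 0.035, 0.001, -1],
    [-0.4, 19.9, 1.7, 0.134, 0.035, 0.001, -1],
    [-0.4, 19.9, 1.7, 0.134, 0.035, 0.001, -1],
    [-0.4, 19.9, 1.7, 0.134, 0.035, 0.001, -1],
    [-0.4, 19.9, 1.7, 0.134, 0.035, 0.001, -1],
    [-0.4, 19.9, 1.7, 0.134, 0.035, 0.001, -1],
    [-0.4, 19.9, 1.7, 0.134, 0.035, 0.001, -1]
  ]
}}

```text
clock: 58.85
tool_pos: [0.5543, 0.3123, 0.1227]
orientation: [0.983, -0.059, 0.172, 0.011]
force: [-0.2, -0.4, 0.6]
gripper_width: 0.0007
finger_force: 0.0
```

```bash
python3 - <<'E'
from pos import *
c=np.array([.5725,.311,.076]);a=-.12;z=Rt(a,.349).as_matrix()[:,2]
to((c-.029*z,a,.349),(c-.011*z,a,.349))
snap('side','s9.png',(230,250,380,370),4)
s=arm.sense();print(s['gripper_width'],px('top',[.4255,.3554,.071]))
E
```

```text
[0.0, 0.1, 0.1] [0.0013, -0.0009, 0.0581] rows 1.2
[0.0, 0.1, 0.1] [0.0014, -0.0009, 0.0761] rows 0.4
0.000516173722599294 [np.float64(188.1066268015364), np.float64(254.60586876418216)]
```

View pics/s9.png

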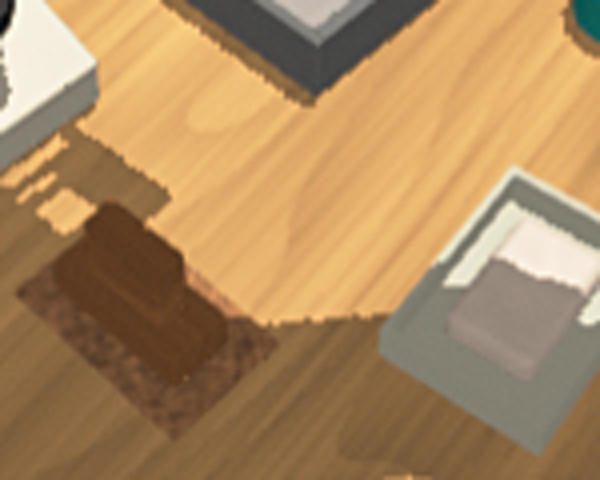

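The scraper stands upright in the middle of the cork at (140,300). Now I'll push the knob home.

{"name": "drive_tool", "arguments": {
  "moves": [
    [0, 0, 0, 0.001, -0.001, 0.03, -1],
    [0, 0, 0, 0.001, -0.001, 0.052, -1],
    [0, 0, 0, 0.001, -0.001, 0.058, -1],
    [0, 0, 0, 0.001, -0.001, 0.062, -1],
    [0, 0, 0, 0.001, -0.001, 0.066, -1],
    [0, 0, 0, 0.001, -0.001, 0.07, -1],
    [0, 0, 0, 0.001, -0.001, 0.073, -1],
    [0, 0, 0, 0.001, -0.001, 0.075, -1],
    [0, 0, 0, 0.001, -0.001, 0.076, -1],
    [0, 0, 0, 0.001, -0.001, 0.076, -1]
  ]
}}

```text
clock: 59.95
tool_pos: [0.581, 0.3102, 0.0514]
orientation: [0.983, -0.059, 0.172, 0.011]
force: [0.8, -0.3, -0.1]
gripper_width: 0.0006
finger_force: 0.0
```

{"name": "drive_tool", "arguments": {
  "moves": [
    [0, 0, 0, 0, 0, 0.001, -1],
    [0, 0, 0, 0, 0, 0.002, -1],
    [0, 0, 0, 0, 0, 0.0025, -1],
    [0, 0, 0, 0, 0, 0.0025, -1]
  ]
}}

```text
clock: 60.35
tool_pos: [0.5814, 0.3104, 0.051]
orientation: [0.983, -0.059, 0.173, 0.011]
force: [-11.3, -4.4, 19.5]
gripper_width: 0.0003
finger_force: 10.4
```

{"name": "drive_tool", "arguments": {
  "moves": [
    [0, 0, 0, 0, 0, -0.04, -1],
    [0, 0, 0, 0, 0, -0.09, -1],
    [0, 0, 0, 0, 0, -0.13, -1],
    [0, 0, 0, -0.05, 0.1, -0.15, -1],
    [0, 0, 0, -0.05, 0.15, -0.15, -1],
    [0, 0, 0, -0.05, 0.2, -0.15, -1],
    [0, 0, 0, -0.05, 0.25, -0.15, -1],
    [0, 0, 0, -0.05, 0.3, -0.15, -1],
    [0, 0, 0, -0.05, 0.3, -0.15, -1],
    [0, 0, 0, -0.05, 0.3, -0.15, -1]
  ]
}}

```text
clock: 61.35
tool_pos: [0.4466, 0.0186, 0.1732]
orientation: [0.983, -0.062, 0.172, 0.012]
force: [0.6, 0.3, 0.2]
gripper_width: 0.0004
finger_force: 0.0
```

```bash
python3 - <<'E'
from pos import *
g=arm.get_image('side').astype(int).max(2)[240:268,208:245]
for r,l in enumerate(g): print(240+r,''.join('#' if v<45 else '+' if v<90 else '-' if v<150 else '.' for v in l))
print('mat');blobs((mx>70),440,508,178,290,25,.048)
print('scraper');blobs((mx<105)&(im[:,:,2]-im[:,:,0]>35),168,215,225,290,30,.03)
t=im[225:285,172:215]
for r,l in enumerate(t): print(225+r,''.join('#' if v<70 else '+' if v<95 else '-' if v<125 else '.' for v in l.max(1)))
for X in([.4255,.3554,.071],[.4505,.3554,.071],[.4005,.3554,.071]): print(px('top',X))
E
```

```text
240 .....................................
241 .....................................
242 .....................................
243 .....................................
244 .....................................
245 .....................................
246 .....................................
247 .....................................
248 .............-+++++-.................
249 ...........-++++++++++...............
250 ..........-++++++++++++..............
251 .........-+++++++++++++-.............
252 .........-+++++++++++++#.............
253 .........++++++++++++++#-............
254 .........#+++++++++++++#+............
255 ........-##++++++++++++#+............
256 ........-##++++++++++++#-............
257 ........-###++++++++++##.............
258 ........-####++++++++##+.............
259 .........+#####++++####+.............
260 .........-#############..............
261 .........-############+..............
262 ........--+###########-..............
263 ........---++#######++-..............
264 .........----+++++++---..............
265 .........--------------..............
266 ....
[... 2816 characters left out ...]
---------------------.........
275 .......---------------------------.........
276 ......----------------------------.........
277 ......----------------------------.........
278 .......---------------------------.........
279 ..................----------------.........
280 ..............................---..........
281 ...........................................
282 ...........................................
283 ...........................................
284 ...........................................
[np.float64(188.1066268015364), np.float64(254.60586876418216)]
[np.float64(188.3742776782955), np.float64(244.589387964298)]
[np.float64(187.83596120878275), np.float64(264.7099623349741)]
```

The knob is home (the cap image matches the start), the scraper is centred, and the things are on the mat. I'll hand in.

```bash
python3 -c "
from rig import arm
print(arm.job_done())"
```

```text
the job is handed in; nothing more can be done
None
```

I handed the job in at 61 s, with no verdict returned: the last images show the jar, tin and brush on the mat, the scraper upright on its rest and the knob home, and an earlier one shows all six chips in the tray.

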